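# Make up a parcel of office supplies on the spring scale

### The arm

A 7-joint arm with a two-finger parallel gripper is mounted at the origin on the work surface. World frame = base frame: x ahead of the robot, y to its left, z up, the work surface at z = 0. Lengths are in m, angles in rad, forces in N, time in s.
With the tool pointing down it reaches from about 0.425 to 0.95 m from the base axis. Payload 4.7 kg.
Tool frame: the origin (TCP) lies at the very end of the fingers, on their centre line; the grasp point (between the pads) lies 19 mm behind it; z points along the fingers, y is the direction in which the jaws open and shut (so a half turn about z gives the same grasp; the last joint's range is limited). The gripper opens to 87 mm and grips with 3 to 60 N. Pads are 19 mm wide; open, the fingers measure 117 mm over their backs; the gripper's body (75 mm by 190 mm) begins 51 mm behind the grasp point.
Start: joints at [1.126, 0.469, -0.049, 1.532, 0.024, 1.141, -0.082], TCP at [0.273, -0.617, 0.223] pointing down, gripper open.
Joint ranges: [-2.59, 2.59], [-0.33, 1.99], [-1.39, 1.29], [0.1, 2.45], [-1.04, 4.18], [0.21, 1.99], [-2.66, 2.66]. Speed limits (rad/s): [2.57, 2.57, 3.14, 3.14, 3.14, 3.14, 3.14].

### API

Orientations are given as a unit quaternion [x, y, z, w].
In Python, from station import ctrl gives the robot as it stands.
- The arm moves only by the shell command python3 -m creep 'ROWS' [FORCE]. ROWS is JSON, a list of rows, each a list of 3 entries, a list of its own where there are three numbers: the shift along the tool's x, y, z in mm, then the turn, a rotation vector about the tool's x, y, z in degrees, then the finger opening in mm, from 0 to 87. In form: [[[dx, dy, dz], [rx, ry, rz], jaw], ...]. A call has 1 to 5 rows; each row is the pose to reach, as a shift and turn from the pose measured when the call began, along the tool's axes at that moment; what a row does not reach only later rows make up. A row lasts 1/8 s, in which the tool goes at most 62.5 mm and 10.7 degrees, less where a joint would pass 70% of its speed; a pose out of reach is approached as far as the arm can. A call with a gripper value outside its range is refused whole. The fingers move at their own pace and stop on an object; FORCE is the grip in N (left out, the last holds). Time passes only in rows, so rows that repeat a pose let the fingers close. It gives the time, the measured TCP pose, the force and the opening at its end, in the units of the state.
- ctrl.read_state(): the state, without advancing time (a new reading comes with each control period).
- ctrl.capture(name): name is "scene" or "top" or "wrist"; returns the picture (384x512x3 uint8, red, green, blue); there is no depth.
- ctrl.camera_info(name): a dict with "fx", "fy", "cx", "cy" (pixels), "D" ([k1, k2, p1, p2, k3] as OpenCV has them; the pictures are not rectified), "view" (4x4, takes a point from world to camera coordinates). Camera axes: x right, y down, z forward; pixel columns grow to the right and rows downward; lengths in m; the calibration is good to about 2 mm. A picture is of the moment at which its call begins: read the wrist's pose just before it. camera_info takes no time and is no camera call; for the wrist camera it gives the pose at the moment of the call.
- ctrl.close_job(): hands the job in, once; it reports no verdict.
The state is a dict: "time_s": time; "q": joint angles; "dq": joint speeds; "joint_torque": joint torques, N m; "position": TCP position; "eef_rot": TCP orientation; "force": force on the tool from outside, world axes, zero at the start; "wrist_torque": the same for the moment, N m; "gripper_width": finger opening in m.
Only numpy, scipy, OpenCV 4.12 (cv2) and the standard library are available. Lean on these libraries where they do the work, as an engineer would, in place of code of your own. Each camera call takes 0.05 s, during which the arm holds its last target.

### The job

Make up a parcel on the spring scale: first move the glass paperweight from the scale's pan into the aluminium pen tray, then put exactly three of the four round tins on the pan, and only after that add staple boxes until the needle comes to rest within the broad black band on the dial. Leave the other paperweight and the sticky-note dispenser where they are.

Things in the scene. Friction and masses are not known exactly. Their poses are not given: they have to be found in the camera images.
- pan (a joint): how far the scale's sprung pan has sunk, m: 0 empty (exact), growing downward to a stop at 0.045. Spring 400 N/m, so 100 g sinks it 2.5 mm; well damped, at rest within about 0.5 s. The black band on the dial means 0.027 to 0.034. One staple box sinks it 3.9 to 5.9 mm, so adding boxes singly cannot jump over the band
- needle (a joint): angle of the dial's needle, rad: 60 per metre of pan travel; 0 points to the scale's own +y, turning clockwise seen from above as the pan sinks. Thin dark 42 mm bar over a white dial 94 mm across that looks up, on the grey housing 56 mm high at the scale's far side; fine ticks 0.3 rad apart, and the target: a broad black band from 1.62 to 2.04
- pan_floor (a point): centre of the upper face of the pan's floor, 60 mm above the desk when empty; sinks with the pan. x and y lie along the pan's sides (x away from the robot at yaw 0), z up. Aluminium pan, inside 220 mm (x) by 270 mm (y), rim 4 mm thick standing 10 mm above the floor. The fixed dial housing begins 122 mm from here in +x
- pen_tray: fixed aluminium pen tray, 200 mm long (its x) by 92 mm wide (its y), walls 16 mm high and 3 mm thick, floor 3 mm thick; origin at the centre of its underside. Empty at the start
- paperweight: the glass paperweight that stands on the scale's pan at the start: 60 mm across, upright cylindrical side up to 26 mm, domed above to 43 mm; 0.3 kg; origin at the centre of its underside, z up
- spare_paperweight: a second glass paperweight of the same shape standing on the desk between the robot and the scale; leave it where it is
- note_dispenser: white plastic sticky-note dispenser, 90 x 100 mm, 48 mm high, loose on the desk beyond and left of the scale; leave it where it is; origin under its centre
- tin0: one of four equal round metal tins of drawing pins, 60 mm across and 40 mm high, standing on the desk, 160 to 300 g; origin at the centre of its underside, z along its axis
- tin1: one of four equal round metal tins of drawing pins, 60 mm across and 40 mm high, standing on the desk, 160 to 300 g; origin at the centre of its underside, z along its axis
- tin2: one of four equal round metal tins of drawing pins, 60 mm across and 40 mm high, standing on the desk, 160 to 300 g; origin at the centre of its underside, z along its axis
- tin3: one of four equal round metal tins of drawing pins, 60 mm across and 40 mm high, standing on the desk, 160 to 300 g; origin at the centre of its underside, z along its axis
- box0: one of the equal cardboard staple boxes (4 to 6 are there), 45 mm (its x) by 90 mm (its y) by 30 mm high (its z), lying flat on the desk, 160 to 240 g, rigid; origin at the centre of its 45 x 90 underside; two can be stacked on the pan
- box1: one of the equal cardboard staple boxes (4 to 6 are there), 45 mm (its x) by 90 mm (its y) by 30 mm high (its z), lying flat on the desk, 160 to 240 g, rigid; origin at the centre of its 45 x 90 underside; two can be stacked on the pan
- box2: one of the equal cardboard staple boxes (4 to 6 are there), 45 mm (its x) by 90 mm (its y) by 30 mm high (its z), lying flat on the desk, 160 to 240 g, rigid; origin at the centre of its 45 x 90 underside; two can be stacked on the pan
- box3: one of the equal cardboard staple boxes (4 to 6 are there), 45 mm (its x) by 90 mm (its y) by 30 mm high (its z), lying flat on the desk, 160 to 240 g, rigid; origin at the centre of its 45 x 90 underside; two can be stacked on the pan
- box4: one of the equal cardboard staple boxes (4 to 6 are there), 45 mm (its x) by 90 mm (its y) by 30 mm high (its z), lying flat on the desk, 160 to 240 g, rigid; origin at the centre of its 45 x 90 underside; two can be stacked on the pan
- box5: one of the equal cardboard staple boxes (4 to 6 are there), 45 mm (its x) by 90 mm (its y) by 30 mm high (its z), lying flat on the desk, 160 to 240 g, rigid; origin at the centre of its 45 x 90 underside; two can be stacked on the pan
Not all that is in view belongs to the job. Leave any pink or purple look-alike of the box1 alone.

How it is judged:
On the way, in this order (a step that is already met when the one before it is completed fails the run):
1. the paperweight is in the pen tray, with no tins or boxes on the pan yet (x of paperweight in the frame of pen_tray between -0.09 and 0.09 m and y of paperweight in the frame of pen_tray between -0.04 and 0.04 m and z of paperweight in the frame of pen_tray below 0.04 m and linear speed of paperweight below 0.03 m/s and not (x of tin0 in the frame of pan_floor between -0.115 and 0.115 m and y of tin0 in the frame of pan_floor between -0.14 and 0.14 m and z of tin0 in the frame of pan_floor between -0.008 and 0.11 m) and not (x of tin1 in the frame of pan_floor between -0.115 and 0.115 m and y of tin1 in the frame of pan_floor between -0.14 and 0.14 m and z of tin1 in the frame of pan_floor between -0.008 and 0.11 m) and not (x of tin2 in the frame of pan_floor between -0.115 and 0.115 m and y of tin2 in the frame of pan_floor between -0.14 and 0.14 m and z of tin2 in the frame of pan_floor between -0.008 and 0.11 m) and not (x of tin3 in the frame of pan_floor between -0.115 and 0.115 m and y of tin3 in the frame of pan_floor between -0.14 and 0.14 m and z of tin3 in the frame of pan_floor between -0.008 and 0.11 m) and not (x of box0 in the frame of pan_floor between -0.115 and 0.115 m and y of box0 in the frame of pan_floor between -0.14 and 0.14 m and z of box0 in the frame of pan_floor between -0.008 and 0.11 m) and not (x of box1 in the frame of pan_floor between -0.115 and 0.115 m and y of box1 in the frame of pan_floor between -0.14 and 0.14 m and z of box1 in the frame of pan_floor between -0.008 and 0.11 m) and not (x of box2 in the frame of pan_floor between -0.115 and 0.115 m and y of box2 in the frame of pan_floor between -0.14 and 0.14 m and z of box2 in the frame of pan_floor between -0.008 and 0.11 m) and not (x of box3 in the frame of pan_floor between -0.115 and 0.115 m and y of box3 in the frame of pan_floor between -0.14 and 0.14 m and z of box3 in the frame of pan_floor between -0.008 and 0.11 m) and not (x of box4 in the frame of pan_floor between -0.115 and 0.115 m and y of box4 in the frame of pan_floor between -0.14 and 0.14 m and z of box4 in the frame of pan_floor between -0.008 and 0.11 m) and not (x of box5 in the frame of pan_floor between -0.115 and 0.115 m and y of box5 in the frame of pan_floor between -0.14 and 0.14 m and z of box5 in the frame of pan_floor between -0.008 and 0.11 m)), for 0.2 s.
2. exactly three tins are on the pan, with no staple box on it yet (((not (x of tin0 in the frame of pan_floor between -0.115 and 0.115 m and y of tin0 in the frame of pan_floor between -0.14 and 0.14 m and z of tin0 in the frame of pan_floor between -0.008 and 0.11 m) and (x of tin1 in the frame of pan_floor between -0.115 and 0.115 m and y of tin1 in the frame of pan_floor between -0.14 and 0.14 m and z of tin1 in the frame of pan_floor between -0.008 and 0.11 m) and (x of tin2 in the frame of pan_floor between -0.115 and 0.115 m and y of tin2 in the frame of pan_floor between -0.14 and 0.14 m and z of tin2 in the frame of pan_floor between -0.008 and 0.11 m) and (x of tin3 in the frame of pan_floor between -0.115 and 0.115 m and y of tin3 in the frame of pan_floor between -0.14 and 0.14 m and z of tin3 in the frame of pan_floor between -0.008 and 0.11 m)) or (not (x of tin1 in the frame of pan_floor between -0.115 and 0.115 m and y of tin1 in the frame of pan_floor between -0.14 and 0.14 m and z of tin1 in the frame of pan_floor between -0.008 and 0.11 m) and (x of tin0 in the frame of pan_floor between -0.115 and 0.115 m and y of tin0 in the frame of pan_floor between -0.14 and 0.14 m and z of tin0 in the frame of pan_floor between -0.008 and 0.11 m) and (x of tin2 in the frame of pan_floor between -0.115 and 0.115 m and y of tin2 in the frame of pan_floor between -0.14 and 0.14 m and z of tin2 in the frame of pan_floor between -0.008 and 0.11 m) and (x of tin3 in the frame of pan_floor between -0.115 and 0.115 m and y of tin3 in the frame of pan_floor between -0.14 and 0.14 m and z of tin3 in the frame of pan_floor between -0.008 and 0.11 m)) or (not (x of tin2 in the frame of pan_floor between -0.115 and 0.115 m and y of tin2 in the frame of pan_floor between -0.14 and 0.14 m and z of tin2 in the frame of pan_floor between -0.008 and 0.11 m) and (x of tin0 in the frame of pan_floor between -0.115 and 0.115 m and y of tin0 in the frame of pan_floor between -0.14 and 0.14 m and z of tin0 in the frame of pan_floor between -0.008 and 0.11 m) and (x of tin1 in the frame of pan_floor between -0.115 and 0.115 m and y of tin1 in the frame of pan_floor between -0.14 and 0.14 m and z of tin1 in the frame of pan_floor between -0.008 and 0.11 m) and (x of tin3 in the frame of pan_floor between -0.115 and 0.115 m and y of tin3 in the frame of pan_floor between -0.14 and 0.14 m and z of tin3 in the frame of pan_floor between -0.008 and 0.11 m)) or (not (x of tin3 in the frame of pan_floor between -0.115 and 0.115 m and y of tin3 in the frame of pan_floor between -0.14 and 0.14 m and z of tin3 in the frame of pan_floor between -0.008 and 0.11 m) and (x of tin0 in the frame of pan_floor between -0.115 and 0.115 m and y of tin0 in the frame of pan_floor between -0.14 and 0.14 m and z of tin0 in the frame of pan_floor between -0.008 and 0.11 m) and (x of tin1 in the frame of pan_floor between -0.115 and 0.115 m and y of tin1 in the frame of pan_floor between -0.14 and 0.14 m and z of tin1 in the frame of pan_floor between -0.008 and 0.11 m) and (x of tin2 in the frame of pan_floor between -0.115 and 0.115 m and y of tin2 in the frame of pan_floor between -0.14 and 0.14 m and z of tin2 in the frame of pan_floor between -0.008 and 0.11 m))) and not (x of box0 in the frame of pan_floor between -0.115 and 0.115 m and y of box0 in the frame of pan_floor between -0.14 and 0.14 m and z of box0 in the frame of pan_floor between -0.008 and 0.11 m) and not (x of box1 in the frame of pan_floor between -0.115 and 0.115 m and y of box1 in the frame of pan_floor between -0.14 and 0.14 m and z of box1 in the frame of pan_floor between -0.008 and 0.11 m) and not (x of box2 in the frame of pan_floor between -0.115 and 0.115 m and y of box2 in the frame of pan_floor between -0.14 and 0.14 m and z of box2 in the frame of pan_floor between -0.008 and 0.11 m) and not (x of box3 in the frame of pan_floor between -0.115 and 0.115 m and y of box3 in the frame of pan_floor between -0.14 and 0.14 m and z of box3 in the frame of pan_floor between -0.008 and 0.11 m) and not (x of box4 in the frame of pan_floor between -0.115 and 0.115 m and y of box4 in the frame of pan_floor between -0.14 and 0.14 m and z of box4 in the frame of pan_floor between -0.008 and 0.11 m) and not (x of box5 in the frame of pan_floor between -0.115 and 0.115 m and y of box5 in the frame of pan_floor between -0.14 and 0.14 m and z of box5 in the frame of pan_floor between -0.008 and 0.11 m)), for 0.2 s.
3. the needle is in the band (((not (x of tin0 in the frame of pan_floor between -0.115 and 0.115 m and y of tin0 in the frame of pan_floor between -0.14 and 0.14 m and z of tin0 in the frame of pan_floor between -0.008 and 0.11 m) and (x of tin1 in the frame of pan_floor between -0.115 and 0.115 m and y of tin1 in the frame of pan_floor between -0.14 and 0.14 m and z of tin1 in the frame of pan_floor between -0.008 and 0.11 m) and (x of tin2 in the frame of pan_floor between -0.115 and 0.115 m and y of tin2 in the frame of pan_floor between -0.14 and 0.14 m and z of tin2 in the frame of pan_floor between -0.008 and 0.11 m) and (x of tin3 in the frame of pan_floor between -0.115 and 0.115 m and y of tin3 in the frame of pan_floor between -0.14 and 0.14 m and z of tin3 in the frame of pan_floor between -0.008 and 0.11 m)) or (not (x of tin1 in the frame of pan_floor between -0.115 and 0.115 m and y of tin1 in the frame of pan_floor between -0.14 and 0.14 m and z of tin1 in the frame of pan_floor between -0.008 and 0.11 m) and (x of tin0 in the frame of pan_floor between -0.115 and 0.115 m and y of tin0 in the frame of pan_floor between -0.14 and 0.14 m and z of tin0 in the frame of pan_floor between -0.008 and 0.11 m) and (x of tin2 in the frame of pan_floor between -0.115 and 0.115 m and y of tin2 in the frame of pan_floor between -0.14 and 0.14 m and z of tin2 in the frame of pan_floor between -0.008 and 0.11 m) and (x of tin3 in the frame of pan_floor between -0.115 and 0.115 m and y of tin3 in the frame of pan_floor between -0.14 and 0.14 m and z of tin3 in the frame of pan_floor between -0.008 and 0.11 m)) or (not (x of tin2 in the frame of pan_floor between -0.115 and 0.115 m and y of tin2 in the frame of pan_floor between -0.14 and 0.14 m and z of tin2 in the frame of pan_floor between -0.008 and 0.11 m) and (x of tin0 in the frame of pan_floor between -0.115 and 0.115 m and y of tin0 in the frame of pan_floor between -0.14 and 0.14 m and z of tin0 in the frame of pan_floor between -0.008 and 0.11 m) and (x of tin1 in the frame of pan_floor between -0.115 and 0.115 m and y of tin1 in the frame of pan_floor between -0.14 and 0.14 m and z of tin1 in the frame of pan_floor between -0.008 and 0.11 m) and (x of tin3 in the frame of pan_floor between -0.115 and 0.115 m and y of tin3 in the frame of pan_floor between -0.14 and 0.14 m and z of tin3 in the frame of pan_floor between -0.008 and 0.11 m)) or (not (x of tin3 in the frame of pan_floor between -0.115 and 0.115 m and y of tin3 in the frame of pan_floor between -0.14 and 0.14 m and z of tin3 in the frame of pan_floor between -0.008 and 0.11 m) and (x of tin0 in the frame of pan_floor between -0.115 and 0.115 m and y of tin0 in the frame of pan_floor between -0.14 and 0.14 m and z of tin0 in the frame of pan_floor between -0.008 and 0.11 m) and (x of tin1 in the frame of pan_floor between -0.115 and 0.115 m and y of tin1 in the frame of pan_floor between -0.14 and 0.14 m and z of tin1 in the frame of pan_floor between -0.008 and 0.11 m) and (x of tin2 in the frame of pan_floor between -0.115 and 0.115 m and y of tin2 in the frame of pan_floor between -0.14 and 0.14 m and z of tin2 in the frame of pan_floor between -0.008 and 0.11 m))) and value of joint pan between 0.027 and 0.034 m), for 0.3 s.
At the end, for the whole second after the job is handed in: The paperweight is in the pen tray (its origin within the tray's walls), exactly three tins have their origins within the pan's rim and the fourth does not, the pan has sunk 27 to 34 mm (the needle is in the band), and all is at rest (all of step 3 and x of paperweight in the frame of pen_tray between -0.09 and 0.09 m and y of paperweight in the frame of pen_tray between -0.04 and 0.04 m and z of paperweight in the frame of pen_tray below 0.04 m and velocity of joint pan between -0.003 and 0.003 m/s and linear speed of each of paperweight, tin0, tin1, tin2, tin3, box0, box1, box2, box3, box4, box5 below 0.03 m/s); the robot touches nothing.
It fails at once if the other paperweight is shifted by more than 40 mm (distance of spare_paperweight from where it was at the start of the episode above 0.04 m).
It fails at once if the sticky-note dispenser is shifted by more than 40 mm (distance of note_dispenser from where it was at the start of the episode above 0.04 m).
Of box0, box1, box2, box3, box4, box5 only 4 to 6 are there at a start; the rules pass over those that are not, and their reading is None.
At some moment in a run one of tin0, tin1, tin2, tin3, box0, box1, box2, box3, box4, box5 may be knocked a few centimetres aside while the robot is not near it.
Once in a run the grip may slacken for a moment while it holds something.
It also fails if it takes over 208 s, if anything falls off the work surface, if the arm or the gripper's body presses on something with over 40 N, if the wrist force passes 120 N, or if a joint passes its speed limit or range.

## Working session

There is one attempt and no reset: what is moved stays moved. The work goes in short steps, Python scripts to look and compute and a shell command to move; the robot and the scene stay as the last step left them, time stands still between calls to the robot, and variables do not carry over. Pictures are saved under pics/ and viewed, and the job is handed in when it is done.

```bash
ls; mkdir -p pics
python3 - <<'E'
from station import ctrl
import cv2
s=ctrl.read_state();print(s)
for n in("scene","top","wrist"):
    i=ctrl.camera_info(n);print(n,i)
    cv2.imwrite(f"pics/{n}0.png",cv2.cvtColor(ctrl.capture(n),cv2.COLOR_RGB2BGR))
E
```

```text
pics
{'time_s': 0.0, 'q': array([ 1.12614578,  0.46947323, -0.04856995,  1.5337302 ,  0.02411593,
        1.14099201, -0.08226947]), 'dq': array([-0.00233057, -0.00036215, -0.00043048, -0.00027597, -0.00045962,
       -0.00067292, -0.00213791]), 'joint_torque': array([ 2.15981058e-04, -5.07971334e+01, -8.07061046e-02, -2.36152929e+01,
       -6.13440899e-02,  3.80090601e-02,  1.87315782e-04]), 'position': array([ 0.27235733, -0.61693779,  0.22146258]), 'eef_rot': array([ 9.78466248e-01,  2.06404421e-01, -2.57149545e-04, -9.75015318e-04]), 'force': array([0.44357395, 0.23244833, 0.57300044]), 'wrist_torque': array([-0.01374745, -0.03526104, -0.0077467 ]), 'gripper_width': 0.08733130381185646}
scene {'fx': 388.60874445163313, 'fy': 388.60874445163313, 'cx': 254.6292733924141, 'cy': 191.86206213628478, 'D': array([0.00421454, 0.        , 0.        , 0.        , 0.        ]), 'view': array([[-0.43486501,  0.90044018,  0.00999568,  0.25433913],
       [ 0.67741826,  0.33443029, -0.65518004, -0.32956868],
       [-0.59329329, -0.27814362, -0.75540665,  1.60204529],
       [ 0.        ,  0.
[... 313 characters left out ...]
e-02],
       [-9.87989251e-01, -6.66994123e-05, -1.54522603e-01,
         6.00019600e-01],
       [ 1.54519958e-01,  5.44000063e-03, -9.87974690e-01,
         9.60305341e-01],
       [ 0.00000000e+00,  0.00000000e+00,  0.00000000e+00,
         1.00000000e+00]])}
wrist {'fx': 278.07510250685743, 'fy': 278.07510250685743, 'cx': 258.899440089799, 'cy': 192.02273080829113, 'D': array([0.00537271, 0.        , 0.        , 0.        , 0.        ]), 'view': array([[ 0.40501515, -0.91430656, -0.00249749, -0.67300733],
       [-0.87504931, -0.38841412,  0.28883071, -0.03663633],
       [-0.26504988, -0.11479539, -0.95737693,  0.39296953],
       [ 0.        ,  0.        ,  0.        ,  1.        ]])}
```

View pics/top0.png

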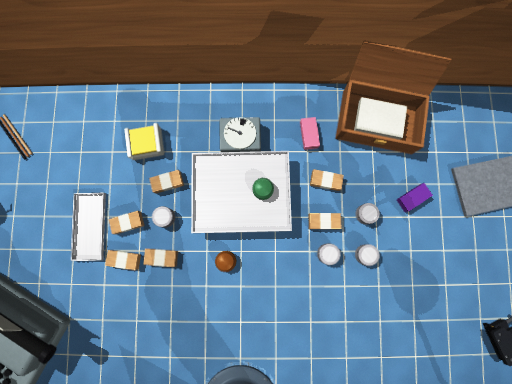

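View pics/scene0.png

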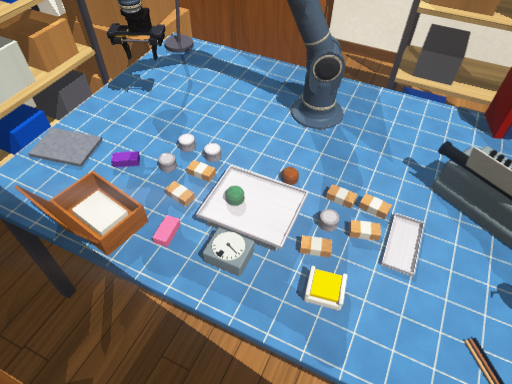

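View pics/wrist0.png

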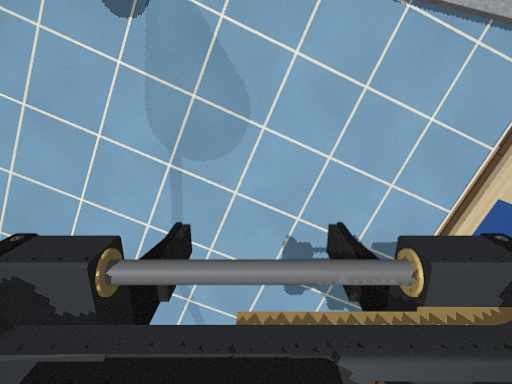

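The top view shows the pan around (241,192), the green paperweight on it at (262,188), and the brown spare paperweight at (226,261). The tray is at (89,227) and the dispenser at (145,140). The tins are at (163,216), (368,214), (330,254) and (368,255). The orange/white boxes are at (168,181), (126,222), (123,260), (162,258), (327,180) and (326,221). The pink (311,133) and purple (415,198) look-alikes are to be left alone. Next I measure positions.

```bash
cat > h.py <<'E'
import numpy as np, cv2, sys
from station import ctrl
from scipy.spatial.transform import Rotation as R
def info(n):
    i=ctrl.camera_info(n);K=np.array([[i["fx"],0,i["cx"]],[0,i["fy"],i["cy"]],[0,0,1.]]);return K,np.array(i["D"]),np.array(i["view"])
def ray(n,uv,I=None):
    K,D,V=I or info(n);p=cv2.undistortPoints(np.array(uv,float).reshape(-1,1,2),K,D).reshape(-1,2)
    d=np.c_[p,np.ones(len(p))]@V[:3,:3];return -V[:3,:3].T@V[:3,3],d
def plane(n,uv,z,I=None):
    c,d=ray(n,uv,I);return c+d*((z-c[2])/d[:,2])[:,None]
def proj(n,P,I=None):
    K,D,V=I or info(n);return cv2.projectPoints(np.array(P,float).reshape(-1,1,3),cv2.Rodrigues(V[:3,:3])[0],V[:3,3],K,D)[0].reshape(-1,2)
def snap(n,name=None):
    a=cv2.cvtColor(ctrl.capture(n),cv2.COLOR_RGB2BGR)
    if name: cv2.imwrite(f"pics/{name}.png",a)
    return a
def tri(uvs):
    A=0;b=0
    for n,uv in uvs:
        c,d=ray(n,[uv]);d=d[0]/np.linalg.norm(d[0]);M=np.eye(3)-np.outer(d,d);A=A+M;b=b+M@c
    return np.linalg.solve(A,b)
def delta(x,y,z,yaw=None):
    """shift (tool mm), turn(deg) to TCP target, tool down, yaw=dir of tool x, deg"""
    s=ctrl.read_state();r=R.from_quat(s["eef_rot"]);
    X=r.as_matrix()[:,0];cy=np.degrees(np.arctan2(X[1],X[0]))
    if yaw is None: yaw=cy
    t=R.from_euler('z',yaw,degrees=True)*R.from_quat([1,0,0,0])
    d=r.inv().apply(np.array([x,y,z])-s["position"])*1000
    print("pos",s["position"].round(4),"yaw",cy.round(1),"shift",d.round(1),"turn",(r.inv()*t).as_rotvec(degrees=True).round(1),"w",round(s["gripper_width"],4),"t",round(s["time_s"],2),"F",s["force"].round(1),"q7",s["q"].round(2))
E
python3 - <<'E'
from h import *
a=cv2.imread("pics/top0.png");hsv=cv2.cvtColor(a,cv2.COLOR_BGR2HSV)
def cs(m,lo,hi,mx):
    for c in cv2.findContours(m,cv2.RETR_EXTERNAL,cv2.CHAIN_APPROX_NONE)[0]:
        A=cv2.contourArea(c)
        if lo<A<hi: yield c,A
nb=cv2.inRange(hsv,(95,80,60),(115,255,255))  # blue
m=cv2.bitwise_not(nb)
m[:88]=0
print(hsv[216,163],hsv[181,158],hsv[181,168],hsv[190,230],hsv[188,262],hsv[227,89],hsv[330,260])
# boxes: orange or white patch joined
orange=cv2.inRange(hsv,(8,90,100),(22,255,255))
white=cv2.inRange(hsv,(0,0,150),(180,50,255))
bm=cv2.morphologyEx(orange|white,cv2.MORPH_OPEN,np.ones((3,3)))
for c,A in cs(bm,150,20000,0):
    r=cv2.minAreaRect(c);print("c",np.round(r[0],1),np.round(r[1],1),round(r[2],1),A, plane("top",[r[0]],0.03)[0].round(3))
for nm,lo,hi in(("green",(45,80,20),(90,255,255)),("brown",(3,150,60),(14,255,255))):
    for c,A in cs(cv2.inRange(hsv,lo,hi),100,1000,0): print(nm,cv2.minEnclosingCircle(c),A)
cv2.imwrite("pics/crop1.png",cv2.resize(a[110:290,60:400],None,fx=2.3,fy=2.3,interpolation=cv2.INTER_CUBIC))
E
```

```text
[120   1 238] [ 16 126 201] [ 30  13 230] [  0   0 240] [ 69 128 137] [  0   0 247] [104 130 182]
c [223.5 261. ] [18. 17.] 90.0 244.0 [0.398 0.045 0.03 ]
c [121.5 259. ] [18. 31.] 90.0 450.0 [0.402 0.337 0.03 ]
c [159.6 257.2] [31.  16.5] 4.8 410.5 [0.408 0.227 0.03 ]
c [368.5 254.5] [19. 19.] 90.0 308.5 [ 0.416 -0.367  0.03 ]
c [329. 254.] [20. 20.] 90.0 316.0 [ 0.418 -0.254  0.03 ]
c [324.5 220.5] [15. 31.] 90.0 430.5 [ 0.513 -0.243  0.03 ]
c [124.4 221.9] [16.  31.8] 72.9 416.0 [0.508 0.334 0.03 ]
c [161.2 216.3] [19.1 19.8] 45.0 291.5 [0.525 0.227 0.03 ]
c [368.5 212.5] [19. 19.] 90.0 292.5 [ 0.536 -0.372  0.03 ]
c [ 89.2 228. ] [25.3 64.7] 1.6 1517.5 [0.49  0.438 0.03 ]
c [326.6 179.3] [31.6 16.1] 11.3 420.0 [ 0.633 -0.253  0.03 ]
c [166.1 180.9] [16.2 30.3] 76.0 406.0 [0.629 0.217 0.03 ]
c [242.2 193.2] [77.  96.4] 88.6 7131.0 [ 0.592 -0.007  0.03 ]
c [238.5 133. ] [30. 37.] 90.0 891.0 [0.774 0.006 0.03 ]
c [384.5 108.3] [87.6 69.8] 8.8 5335.5 [ 0.853 -0.438  0.03 ]
c [399.7  65.9] [88.2 15.6] 10.2 814.5 [ 0.995 -0.497  0.03 ]
c [400.4  45.2] [60.4 14.4] 15.9 293.0 [ 1.066 -0.505  0.03 ]
c [186.   37.9] [ 13.4 132. ] 89.4 722.0 [1.089 0.175 0.03 ]
c [386.    6.3] [82.   5.8] 0.8 220.0 [ 1.206 -0.469  0.03 ]
c [250.    4.5] [  9. 178.] 90.0 709.0 [ 1.208 -0.027  0.03 ]
c [111.4   4.8] [ 6.4 69.3] 85.6 218.5 [1.216 0.427 0.03 ]
green ((262.46551513671875, 188.36207580566406), 10.651444435119629) 317.5
brown ((225.1666717529297, 260.8333435058594), 10.069297790527344) 292.5
```

View pics/crop1.png

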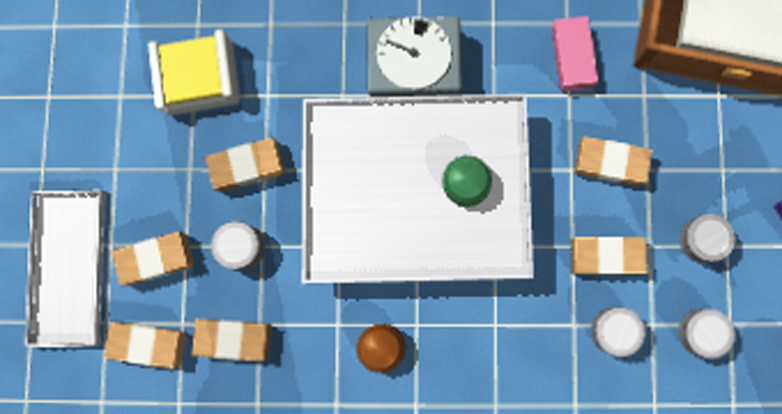

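```bash
cat > find.py <<'E'
from h import *
def find(a,show=True):
    hsv=cv2.cvtColor(a,cv2.COLOR_BGR2HSV);I=info("top");out=[]
    o=cv2.inRange(hsv,(8,90,100),(22,255,255))|cv2.inRange(hsv,(0,0,140),(180,50,255))
    o=cv2.morphologyEx(o,cv2.MORPH_OPEN,np.ones((3,3)))
    for c in cv2.findContours(o,cv2.RETR_EXTERNAL,cv2.CHAIN_APPROX_NONE)[0]:
        A=cv2.contourArea(c);r=cv2.minAreaRect(c);w=sorted(r[1])
        if not(200<A<560) or r[0][1]<120 : continue
        k="box" if w[1]/w[0]>1.45 else "tin"
        z=.03 if k=="box" else .038
        P=plane("top",[r[0]],z,I)[0]
        b=cv2.boxPoints(r);W=plane("top",b,z,I);e=[W[1]-W[0],W[2]-W[1]];e=max(e,key=np.linalg.norm)
        yaw=np.degrees(np.arctan2(e[1],e[0]))%180
        print(k,np.round(r[0],0),P.round(3)[:2],"longaxis deg",yaw.round(0) if k=="box" else "",A)
if __name__=="__main__":
    find(snap("top",sys.argv[1] if len(sys.argv)>1 else None))
E
python3 - <<'E'
from h import *
from find import find
a=cv2.imread("pics/top0.png");find(a)
print("pan",plane("top",[[242.2,193.2],[193,154],[288,153],[193,232],[291,230]],.063).round(3))
print("tray",plane("top",[[89.2,228]],.016).round(3))
print("pw",plane("top",[[262.5,188.4]],.075).round(3), tri([("top",(262.5,188.4)),("scene",(234,194.5))]).round(3))
print("dial",plane("top",[[238.5,133]],.056).round(3))
print("tray2",plane("scene",[[403,245]],.016).round(3))
print("spare",plane("top",[[225.2,260.8]],.022).round(3))
delta(.6,-.05,.2,90)
E
```

```text
box [ 10. 353.] [0.133 0.655] longaxis deg 62.0 551.0
tin [224. 261.] [0.399 0.044] longaxis deg  244.0
box [122. 259.] [0.402 0.337] longaxis deg 91.0 463.5
box [159. 257.] [0.408 0.228] longaxis deg 86.0 417.0
tin [368. 255.] [ 0.415 -0.364] longaxis deg  318.0
tin [329. 254.] [ 0.418 -0.252] longaxis deg  326.5
box [324. 220.] [ 0.513 -0.243] longaxis deg 90.0 430.5
box [124. 222.] [0.508 0.334] longaxis deg 106.0 417.0
tin [161. 216.] [0.524 0.225] longaxis deg  292.5
tin [368. 212.] [ 0.535 -0.369] longaxis deg  294.0
box [327. 179.] [ 0.633 -0.253] longaxis deg 79.0 424.0
box [166. 181.] [0.629 0.217] longaxis deg 104.0 410.5
pan [[ 0.587 -0.008  0.063]
 [ 0.701  0.134  0.063]
 [ 0.703 -0.138  0.063]
 [ 0.479  0.128  0.063]
 [ 0.484 -0.143  0.063]]
tray [[0.49  0.445 0.016]]
pw [[ 0.599 -0.065  0.075]] [ 0.6   -0.065  0.071]
dial [[0.765 0.004 0.056]]
tray2 [[0.511 0.456 0.016]]
spare [[0.399 0.041 0.022]]
pos [ 0.2725 -0.6171  0.2217] yaw 23.8 shift [ 528.7 -386.4   22.3] turn [ -0.1  -0.  -66.2] w 0.0872 t 0.15 F [ 0.6  0.3 -1.2] q7 [ 1.13  0.47 -0.05  1.53  0.02  1.14 -0.08]
```

```bash
python3 -m creep '[[[250,-183,10],[0,0,-33],87],[[250,-183,10],[0,0,-33],87],[[250,-183,10],[0,0,-33],87],[[250,-183,10],[0,0,-40],87],[[250,-183,10],[0,0,-45],87]]' 20; python3 -c "
from h import *
delta(.6,-.065,.2,90)"
```

```text
time_s: 0.78
position: [0.4279, -0.3467, 0.2119]
eef_rot: [0.824, 0.567, 0.0, -0.001]
force: [0.1, 0.1, 0.0]
gripper_width: 0.0871
pos [ 0.4279 -0.3467  0.2119] yaw 69.0 shift [324.6  59.8  12.2] turn [ -0.   -0.1 -21. ] w 0.0871 t 0.78 F [0.1 0.1 0. ] q7 [ 0.87  0.3  -0.32  1.83  0.11  1.03  0.14]
```

```bash
python3 -m creep '[[[325,60,12],[0,0,-21],87],[[325,60,12],[0,0,-21],87],[[325,60,12],[0,0,-21],87],[[325,60,12],[0,0,-21],87],[[325,60,12],[0,0,-21],87]]'; python3 -m creep '[[[20,4,0],[0,0,0],87],[[20,4,0],[0,0,0],87]]';python3 -c "
from h import *
snap('wrist','w1');print(proj('wrist',[[.6,-.065,.0746]]))
delta(.6,-.065,.056,90)"
```

```text
time_s: 1.4
position: [0.5905, -0.0806, 0.2007]
eef_rot: [0.707, 0.707, 0.0, -0.001]
force: [0.5, -0.4, 0.0]
gripper_width: 0.087
time_s: 1.65
position: [0.5945, -0.0581, 0.2004]
eef_rot: [0.706, 0.709, 0.0, -0.001]
force: [-0.5, -0.1, -0.1]
gripper_width: 0.0868
[[264.99116517 189.82309986]]
pos [ 0.5941 -0.0607  0.2003] yaw 90.0 shift [ -4.3   6.1 144.3] turn [-0.1 -0.   0. ] w 0.0872 t 1.7 F [-0.3 -1.1 -0. ] q7 [ 0.41  0.41 -0.5   1.73  0.22  1.06 -0.16]
```

View pics/w1.png

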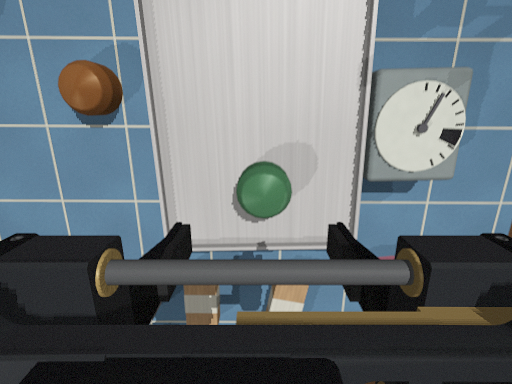

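The green paperweight shows at (264,190), which agrees with the projection of my estimate. I'll descend and grip it.

```bash
python3 -m creep '[[[-4,6,50],[0,0,0],87],[[-4,6,100],[0,0,0],87],[[-4,6,125],[0,0,0],87],[[-4,6,138],[0,0,0],87],[[-4,6,143],[0,0,0],87]]'; python3 -m creep '[[[0,0,0],[0,0,0],50],[[0,0,0],[0,0,0],50],[[0,0,0],[0,0,0],50],[[0,0,0],[0,0,0],50],[[0,0,0],[0,0,0],50]]' 25;python3 -c "
from h import *
delta(.6,-.065,.056,90)"
```

```text
time_s: 2.33
position: [0.5998, -0.0661, 0.0572]
eef_rot: [0.708, 0.707, -0.001, -0.001]
force: [-0.4, 0.4, 0.0]
gripper_width: 0.087
time_s: 2.95
position: [0.6001, -0.0662, 0.0574]
eef_rot: [0.708, 0.707, -0.001, -0.0]
force: [-0.2, -0.9, 0.8]
gripper_width: 0.0592
pos [ 0.6001 -0.0662  0.0574] yaw 89.9 shift [ 1.2 -0.1  1.4] turn [-0.1  0.  -0.1] w 0.0592 t 2.95 F [-0.2 -0.9  0.8] q7 [ 0.36  0.58 -0.43  1.83  0.33  0.8  -0.24]
```

```bash
python3 -m creep '[[[0,0,-20],[0,0,0],50],[[0,0,-50],[0,0,0],50],[[0,0,-60],[0,0,0],50],[[50,-10,-60],[0,0,0],50],[[100,-20,-60],[0,0,0],50]]' 40;python3 -m creep '[[[60,-12,0],[0,0,0],50],[[120,-25,0],[0,0,0],50],[[180,-38,0],[0,0,0],50],[[240,-50,0],[0,0,0],50],[[300,-62,0],[0,0,0],50]]'; python3 -c "
from h import *
snap('wrist','w2');
delta(.493,.446,.025,90)"
```

```text
time_s: 3.58
position: [0.5798, 0.0343, 0.1175]
eef_rot: [0.708, 0.706, -0.001, -0.0]
force: [1.3, 1.0, -2.5]
gripper_width: 0.059
time_s: 4.2
position: [0.5181, 0.3359, 0.1173]
eef_rot: [0.708, 0.706, -0.001, -0.0]
force: [0.6, 0.1, -3.5]
gripper_width: 0.059
pos [0.5134 0.3483 0.1184] yaw 90.5 shift [ 96.9 -19.3  94.5] turn [-0.1 -0.6  0.5] w 0.0591 t 4.25 F [-0.9 10.6 -1. ] q7 [-0.28  0.54 -0.53  1.75  0.32  0.93 -0.92]
```

View pics/w2.png

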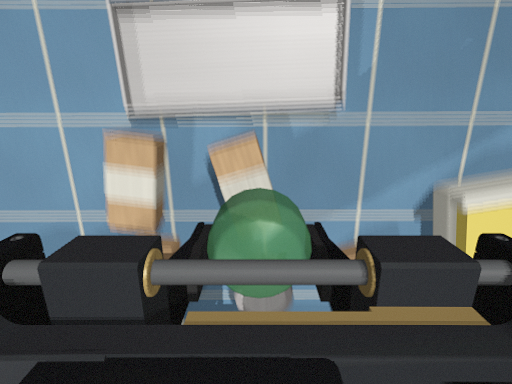

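The paperweight is held (green at (260,240)) and the tray lies ahead, with its near wall between (123,118) and (340,105).

```bash
python3 -m creep '[[[50,-10,0],[0,0,0],50],[[92,-19,0],[0,0,0],50],[[92,-19,0],[0,0,0],50],[[92,-19,0],[0,0,0],50]]';python3 -c "
from h import *
snap('wrist','w3');
delta(.493,.446,.025,90)"
```

```text
time_s: 4.75
position: [0.4936, 0.439, 0.1187]
eef_rot: [0.704, 0.71, 0.002, -0.004]
force: [0.7, -0.2, -3.3]
gripper_width: 0.0588
pos [0.4943 0.4381 0.1188] yaw 90.4 shift [ 7.1 -1.  93.8] turn [-0.2 -0.5  0.4] w 0.0589 t 4.8 F [ 1.  -1.2 -3.4] q7 [-0.43  0.6  -0.52  1.65  0.33  0.98 -1.05]
```

View pics/w3.png

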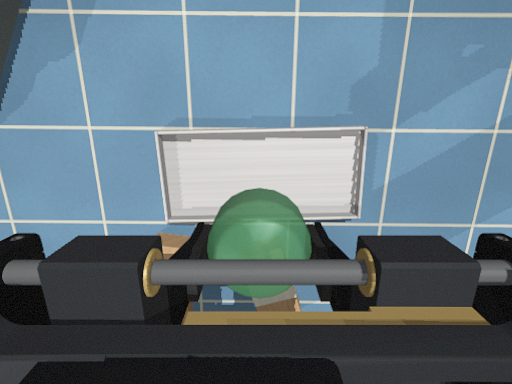

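Tray rim corners appear at about (158,130), (366,127), (361,219) and (168,221).

```bash
python3 -c "
from h import *
p=plane('wrist',[[158,130],[366,127],[361,219],[168,221]],.016);print(p.round(3),p.mean(0))
delta(*p.mean(0)[:2],.009,90)"
```

```text
[[0.398 0.499 0.016]
 [0.593 0.503 0.016]
 [0.599 0.411 0.016]
 [0.4   0.407 0.016]] [0.49739027 0.45508506 0.016     ]
pos [0.4943 0.4381 0.1188] yaw 90.4 shift [ 16.    3.5 109.9] turn [-0.2 -0.5  0.4] w 0.0589 t 4.8 F [ 1.  -1.2 -3.4] q7 [-0.43  0.6  -0.52  1.65  0.33  0.98 -1.05]
```

```bash
python3 -m creep '[[[15,3,0],[0,0,0],50],[[15,3,40],[0,0,0],50],[[15,3,75],[0,0,0],50],[[15,3,95],[0,0,0],50],[[15,3,104],[0,0,0],50]]';python3 -m creep '[[[0,0,2],[0,0,0],50],[[0,0,4],[0,0,0],50],[[0,0,4],[0,0,0],50]]'; python3 -m creep '[[[0,0,0],[0,0,0],75],[[0,0,0],[0,0,0],75],[[0,0,0],[0,0,0],75],[[0,0,-30],[0,0,0],75],[[0,0,-80],[0,0,0],75]]';python3 -c "
from h import *
delta(.493,.446,.025,90)
ctrl.capture('wrist');snap('wrist','w4')"
```

```text
time_s: 5.42
position: [0.4971, 0.4538, 0.0139]
eef_rot: [0.705, 0.709, 0.002, -0.004]
force: [-0.3, -0.3, -2.2]
gripper_width: 0.059
time_s: 5.8
position: [0.4975, 0.4543, 0.0108]
eef_rot: [0.705, 0.709, 0.002, -0.004]
force: [-0.8, 0.5, -4.0]
gripper_width: 0.059
time_s: 6.42
position: [0.4968, 0.4524, 0.0899]
eef_rot: [0.705, 0.709, 0.0, -0.004]
force: [0.1, 0.5, 0.9]
gripper_width: 0.0749
pos [0.4968 0.4524 0.0899] yaw 90.3 shift [-6.8 -3.5 64.9] turn [-0.3 -0.4  0.3] w 0.0749 t 6.42 F [0.1 0.5 0.9] q7 [-0.46  0.65 -0.51  1.64  0.36  0.95 -1.08]
```

View pics/w4.png

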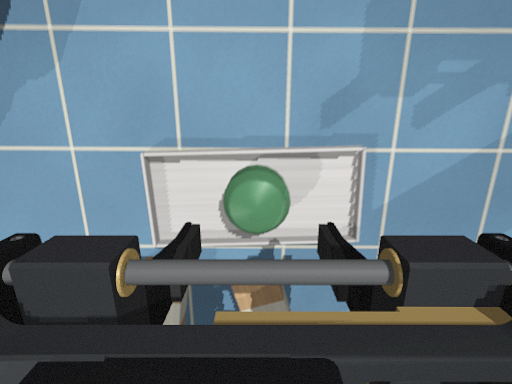

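The paperweight at (257,200) now stands in the tray. Next is the left tin, with a fresh top view first.

```bash
python3 -m creep '[[[0,0,-40],[0,0,0],87],[[-60,7,-50],[0,0,0],87],[[-120,14,-50],[0,0,0],87],[[-170,20,-50],[0,0,0],87],[[-190,24,-50],[0,0,0],87]]'; python3 find.py top1;python3 -c "
from h import *
ctrl.capture('wrist')
snap('wrist','w5');delta(.524,.225,.012,90)"
```

```text
time_s: 7.15
position: [0.5257, 0.2623, 0.1436]
eef_rot: [0.707, 0.708, 0.007, -0.003]
force: [0.6, 1.0, 0.2]
gripper_width: 0.087
box [129. 340.] [0.179 0.307] longaxis deg 133.0 509.0
tin [224. 261.] [0.398 0.044] longaxis deg  256.5
box [159. 257.] [0.408 0.228] longaxis deg 86.0 426.5
tin [368. 255.] [ 0.415 -0.364] longaxis deg  329.0
tin [329. 254.] [ 0.418 -0.252] longaxis deg  332.0
box [324. 220.] [ 0.513 -0.243] longaxis deg 90.0 434.0
tin [162. 216.] [0.525 0.224] longaxis deg  291.5
tin [368. 213.] [ 0.533 -0.369] longaxis deg  305.5
box [166. 181.] [0.628 0.217] longaxis deg 106.0 431.5
box [327. 179.] [ 0.633 -0.253] longaxis deg 79.0 413.0
pos [0.5253 0.2665 0.1441] yaw 90.3 shift [-43.9  -2.2 131.3] turn [ 0.3 -1.   0.3] w 0.0869 t 7.3 F [-0.2  0.9 -0.5] q7 [-0.12  0.46 -0.54  1.81  0.28  0.93 -0.78]
```

View pics/w5.png

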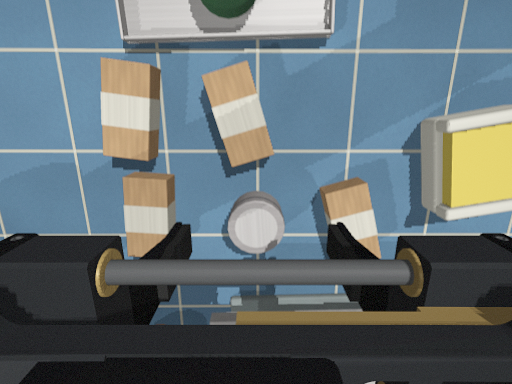

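View pics/top1.png

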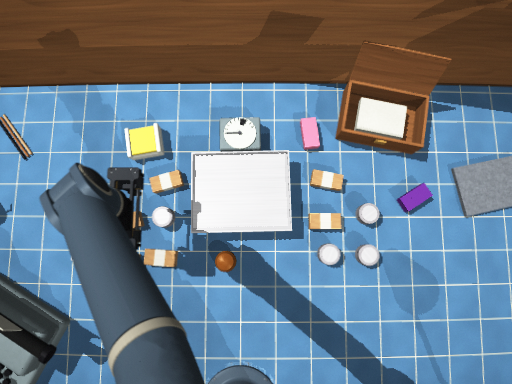

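The tin's top circle is at (256,226) in the wrist view, and the pan is empty.

```bash
python3 -c "
from h import *
p=plane('wrist',[[256,226]],.04)[0];print(p);delta(p[0],p[1],.012,90)"
```

```text
[0.52244713 0.23135849 0.04      ]
pos [0.5253 0.2665 0.1441] yaw 90.3 shift [-37.5  -3.7 131.4] turn [ 0.3 -1.   0.3] w 0.0869 t 7.3 F [-0.2  0.9 -0.5] q7 [-0.12  0.46 -0.54  1.81  0.28  0.93 -0.78]
```

```bash
python3 -m creep '[[[-39,-3,20],[0,0,0],78],[[-39,-3,70],[0,0,0],78],[[-39,-3,110],[0,0,0],78],[[-39,-3,126],[0,0,0],78],[[-39,-3,131],[0,0,0],78]]'; python3 -m creep '[[[0,0,0],[0,0,0],50],[[0,0,0],[0,0,0],50],[[0,0,0],[0,0,0],50],[[0,0,0],[0,0,0],50]]' 30;python3 -m creep '[[[0,0,-30],[0,0,0],50],[[0,0,-80],[0,0,0],50],[[0,0,-110],[0,0,0],50],[[0,0,-110],[0,0,0],50]]' 40;python3 -c "
from h import *
delta(.656,.080,.08,90)
snap('wrist','w6')"
```

```text
time_s: 7.92
position: [0.5227, 0.2319, 0.012]
eef_rot: [0.705, 0.71, 0.009, -0.005]
force: [0.0, 0.6, 0.1]
gripper_width: 0.0778
time_s: 8.43
position: [0.5236, 0.2325, 0.0132]
eef_rot: [0.705, 0.709, 0.01, -0.005]
force: [-0.5, -0.2, 6.0]
gripper_width: 0.0595
time_s: 8.93
position: [0.5241, 0.2306, 0.1253]
eef_rot: [0.705, 0.709, 0.012, -0.004]
force: [0.8, -0.2, -2.0]
gripper_width: 0.0593
pos [0.5241 0.2306 0.1253] yaw 90.4 shift [-152.4  130.5   43.5] turn [ 0.7 -1.2  0.4] w 0.0593 t 8.93 F [ 0.8 -0.2 -2. ] q7 [-0.06  0.46 -0.54  1.87  0.28  0.87 -0.73]
```

View pics/w6.png

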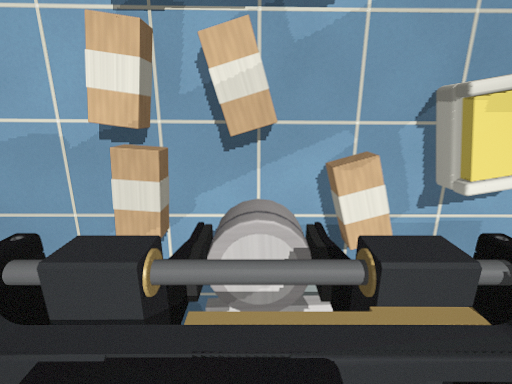

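The tin is held. Now to the pan.

```bash
python3 -m creep '[[[-45,39,0],[0.7,-1.2,0.4],50],[[-90,78,0],[0.7,-1.2,0.4],50],[[-130,111,0],[0.7,-1.2,0.4],50],[[-150,128,0],[0.7,-1.2,0.4],50],[[-152,130,0],[0.7,-1.2,0.4],50]]';python3 -c "
from h import *
delta(.656,.078,.071,90)
snap('wrist','w7')"
```

```text
time_s: 9.6
position: [0.6535, 0.0754, 0.1184]
eef_rot: [0.709, 0.705, -0.004, -0.002]
force: [-0.1, 0.6, -0.8]
gripper_width: 0.0594
pos [0.6535 0.0754 0.1184] yaw 89.7 shift [ 2.7  2.9 47.4] turn [-0.5  0.1 -0.3] w 0.0594 t 9.6 F [-0.1  0.6 -0.8] q7 [ 0.15  0.59 -0.48  1.65  0.31  0.99 -0.44]
```

View pics/w7.png

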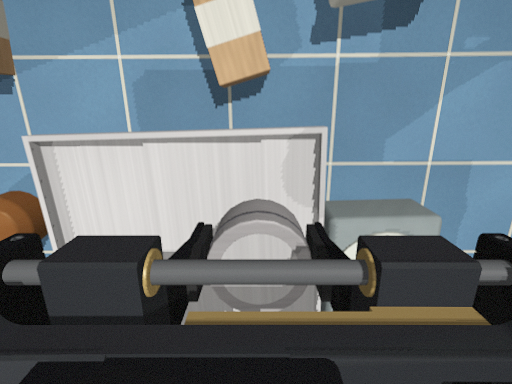

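The tin hangs over the pan. The pan's left rim runs from (27,138) to (325,128), which I'll use to refine its position.

```bash
python3 -c "
from h import *
print(plane('wrist',[[27,138],[325,128]],.07).round(4))"; python3 -m creep '[[[2,2,25],[0,0,0],50],[[2,2,38],[0,0,0],50],[[2,2,44],[0,0,0],50],[[2,2,47],[0,0,0],50],[[2,2,47],[0,0,0],50]]'
```

```text
[[0.4766 0.1361 0.07  ]
 [0.7012 0.1435 0.07  ]]
time_s: 10.28
position: [0.6547, 0.0799, 0.0724]
eef_rot: [0.708, 0.706, -0.003, -0.002]
force: [0.4, 0.4, -1.4]
gripper_width: 0.0592
```

```bash
python3 -m creep '[[[0,0,0],[0,0,0],68],[[0,0,0],[0,0,0],68],[[0,0,0],[0,0,0],68],[[0,0,-30],[0,0,0],68],[[0,0,-80],[0,0,0],68]]';python3 -c "
from h import *
delta(.5,-.2,.15,90)
snap('wrist','w8')"
```

```text
time_s: 10.9
position: [0.654, 0.0794, 0.1515]
eef_rot: [0.708, 0.706, -0.005, -0.004]
force: [-0.1, -0.1, -0.5]
gripper_width: 0.0676
pos [0.654  0.0794 0.1515] yaw 89.9 shift [-279.7 -153.4    3.8] turn [-0.7  0.1 -0.1] w 0.0676 t 10.9 F [-0.1 -0.1 -0.5] q7 [ 0.15  0.56 -0.49  1.62  0.29  1.05 -0.42]
```

View pics/w8.png

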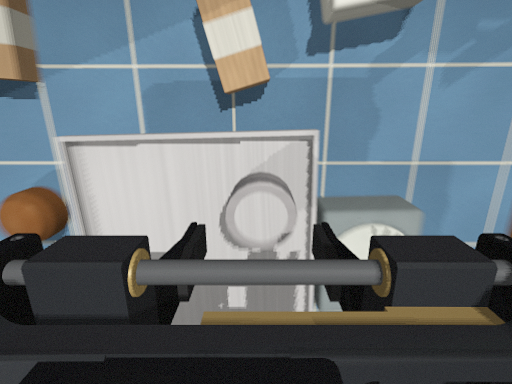

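```bash
python3 -m creep '[[[-60,-15,0],[-0.7,0,0],87],[[-120,-30,0],[-0.7,0,0],87],[[-180,-45,0],[-0.7,0,0],87],[[-240,-60,0],[-0.7,0,0],87],[[-300,-75,0],[-0.7,0,0],87]]';python3 -m creep '[[[-50,-15,0],[0,0,0],87],[[-100,-36,0],[0,0,0],87],[[-120,-46,0],[0,0,0],87],[[-120,-46,0],[0,0,0],87]]'; python3 find.py top2; python3 -c "
from h import *
snap('wrist','w9')
delta(.534,-.369,.012,90)"
```

```text
time_s: 11.58
position: [0.5826, -0.2207, 0.1605]
eef_rot: [0.708, 0.706, 0.006, 0.006]
force: [0.5, 0.5, -0.9]
gripper_width: 0.0869
time_s: 12.08
position: [0.5356, -0.342, 0.1596]
eef_rot: [0.709, 0.705, 0.006, 0.006]
force: [0.4, 0.6, 0.9]
gripper_width: 0.0869
tin [224. 261.] [0.399 0.044] longaxis deg  252.5
box [122. 259.] [0.402 0.337] longaxis deg 91.0 461.0
box [159. 257.] [0.408 0.228] longaxis deg 86.0 423.0
tin [368. 255.] [ 0.415 -0.364] longaxis deg  328.0
tin [329. 254.] [ 0.418 -0.252] longaxis deg  332.0
box [324. 220.] [ 0.513 -0.243] longaxis deg 90.0 429.0
box [124. 222.] [0.507 0.334] longaxis deg 106.0 431.5
tin [ 90. 208.] [0.547 0.436] longaxis deg  487.0
box [166. 181.] [0.629 0.217] longaxis deg 101.0 410.0
box [327. 179.] [ 0.633 -0.253] longaxis deg 79.0 410.5
pos [ 0.5376 -0.3382  0.1599] yaw 90.0 shift [-31.1  -6.1 147.8] turn [ 1.  -0.1  0. ] w 0.0871 t 12.18 F [0.3 1.4 0.2] q7 [ 0.82  0.49 -0.44  1.69  0.23  0.99  0.3 ]
```

View pics/w9.png

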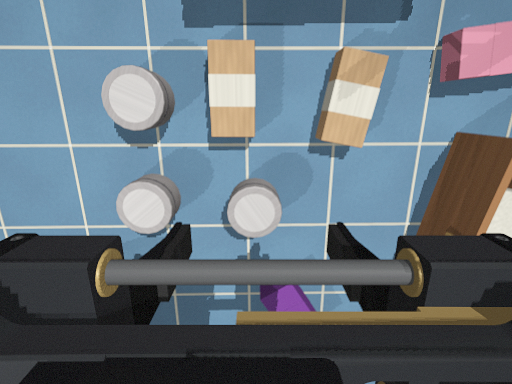

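View pics/top2.png

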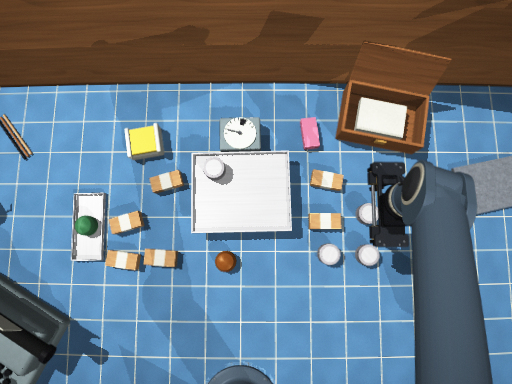

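Top view: paperweight in the tray at (87,225), first tin on the pan at (214,168). In the wrist view the target tin's top is at (254,209).

```bash
python3 -c "
from h import *
p=plane('wrist',[[254,209],[148,204],[138,97]],.04);print(p);delta(p[0][0],p[0][1],.012,90)"
```

```text
[[ 0.53383443 -0.36231341  0.04      ]
 [ 0.42047363 -0.35608694  0.04      ]
 [ 0.42315747 -0.24773279  0.04      ]]
pos [ 0.5376 -0.3382  0.1599] yaw 90.0 shift [-24.4  -6.3 147.8] turn [ 1.  -0.1  0. ] w 0.0871 t 12.18 F [0.3 1.4 0.2] q7 [ 0.82  0.49 -0.44  1.69  0.23  0.99  0.3 ]
```

```bash
python3 -m creep '[[[-26,-6,40],[1,0,0],78],[[-26,-5,90],[1,0,0],78],[[-26,-5,130],[1,0,0],78],[[-26,-4,143],[1,0,0],78],[[-26,-4,147],[1,0,0],78]]'; python3 -m creep '[[[0,0,0],[0,0,0],50],[[0,0,0],[0,0,0],50],[[0,0,0],[0,0,0],50],[[0,0,0],[0,0,0],50]]' 30;python3 -m creep '[[[0,0,-30],[0,0,0],50],[[0,0,-80],[0,0,0],50],[[0,0,-115],[0,0,0],50],[[0,0,-115],[0,0,0],50]]' 40;python3 -c "
from h import *
delta(.655,-.003,.125,91)"
```

```text
time_s: 12.8
position: [0.5376, -0.3623, 0.0131]
eef_rot: [0.706, 0.708, 0.001, -0.001]
force: [-0.6, -0.4, -0.5]
gripper_width: 0.0781
time_s: 13.3
position: [0.5372, -0.3627, 0.0143]
eef_rot: [0.706, 0.708, 0.001, -0.001]
force: [-3.9, 1.0, 6.3]
gripper_width: 0.0594
time_s: 13.8
position: [0.5395, -0.3639, 0.1326]
eef_rot: [0.706, 0.708, 0.002, 0.003]
force: [0.3, 0.5, -3.2]
gripper_width: 0.0596
pos [ 0.5395 -0.3639  0.1326] yaw 90.1 shift [360.7 116.3   7.7] turn [ 0.4  0.1 -0.9] w 0.0596 t 13.8 F [ 0.3  0.5 -3.2] q7 [ 0.83  0.55 -0.42  1.67  0.26  0.97  0.32]
```

```bash
python3 -m creep '[[[60,19,0],[0.4,0,-0.9],50],[[120,39,0],[0.4,0,-0.9],50],[[180,58,0],[0.4,0,-0.9],50],[[240,77,0],[0.4,0,-0.9],50],[[300,96,0],[0.4,0,-0.9],50]]';python3 -m creep '[[[50,16,0],[0,0,0],50],[[60,20,0],[0,0,0],50],[[60,20,0],[0,0,0],50],[[60,20,0],[0,0,0],50]]';python3 -c "
from h import *
delta(.655,-.003,.073,91)
snap('wrist','w10')"
```

```text
time_s: 14.42
position: [0.6335, -0.0642, 0.1306]
eef_rot: [0.701, 0.713, -0.002, -0.0]
force: [0.4, -1.2, -2.2]
gripper_width: 0.0591
time_s: 14.92
position: [0.6518, -0.0067, 0.1295]
eef_rot: [0.702, 0.712, -0.003, -0.0]
force: [-0.2, -0.5, -2.3]
gripper_width: 0.0593
pos [ 0.6518 -0.0067  0.1295] yaw 90.8 shift [ 3.8  3.5 56.4] turn [-0.2  0.2 -0.2] w 0.0593 t 14.93 F [-0.2 -0.5 -2.3] q7 [ 0.27  0.57 -0.47  1.66  0.3   0.99 -0.28]
```

View pics/w10.png

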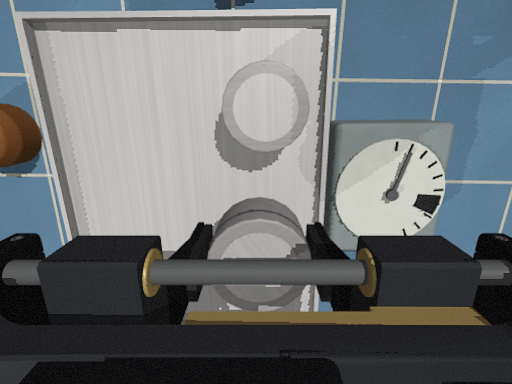

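The second tin is held over the pan beside the first at (265,107). I'll lower it and release.

```bash
python3 -m creep '[[[3,3,25],[0,0,0],50],[[3,3,45],[0,0,0],50],[[3,3,56],[0,0,0],50],[[3,3,62],[0,0,0],50],[[3,3,64],[0,0,0],50]]';python3 -m creep '[[[0,0,0],[0,0,0],68],[[0,0,0],[0,0,0],68],[[0,0,0],[0,0,0],68],[[0,0,-30],[0,0,0],68],[[0,0,-85],[0,0,0],68]]'; python3 -m creep '[[[-60,-42,0],[0,0,0],87],[[-110,-84,0],[0,0,0],87],[[-160,-130,0],[0,0,0],87],[[-200,-180,0],[0,0,0],87],[[-224,-225,0],[0,0,0],87]]'; python3 -c "
from h import *
ctrl.capture('wrist')
snap('wrist','w11')
delta(.421,-.250,.012,90)"; python3 find.py top3
```

```text
time_s: 15.6
position: [0.6548, -0.0042, 0.0659]
eef_rot: [0.702, 0.712, -0.003, -0.0]
force: [-0.9, -0.8, 0.2]
gripper_width: 0.0592
time_s: 16.23
position: [0.6536, -0.0041, 0.1498]
eef_rot: [0.702, 0.712, -0.004, -0.002]
force: [0.1, -0.0, -0.3]
gripper_width: 0.0677
time_s: 16.85
position: [0.4386, -0.2281, 0.1528]
eef_rot: [0.702, 0.712, -0.004, -0.001]
force: [0.6, -0.4, 0.7]
gripper_width: 0.0868
pos [ 0.4334 -0.2311  0.1521] yaw 90.2 shift [-18.  -10.6 140.4] turn [-0.8  0.4  0.2] w 0.0868 t 16.95 F [ 1.1 -0.3  0.4] q7 [ 0.79  0.29 -0.47  2.01  0.18  0.89  0.23]
tin [224. 261.] [0.398 0.044] longaxis deg  253.0
box [122. 259.] [0.402 0.337] longaxis deg 91.0 462.5
box [159. 257.] [0.408 0.228] longaxis deg 86.0 425.0
box [124. 222.] [0.507 0.335] longaxis deg 106.0 421.0
tin [ 90. 208.] [0.547 0.434] longaxis deg  489.5
box [166. 181.] [0.628 0.217] longaxis deg 106.0 434.0
box [327. 179.] [ 0.633 -0.253] longaxis deg 79.0 411.5
```

View pics/w11.png

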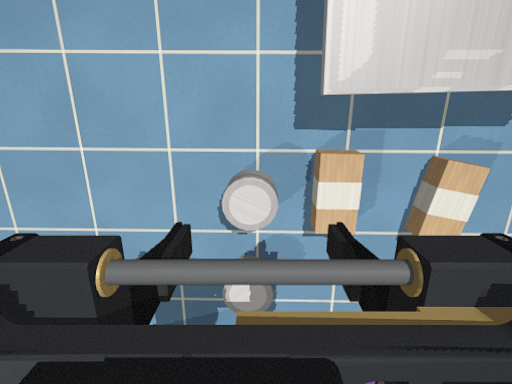

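View pics/top3.png

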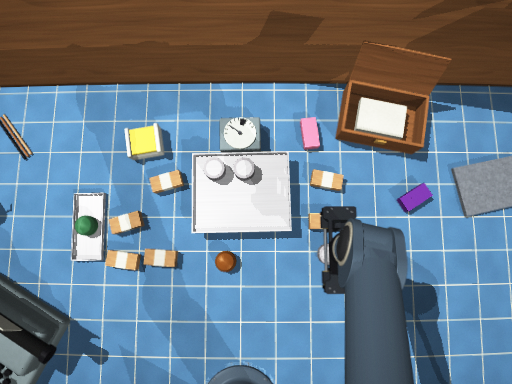

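Two tins are on the pan at (214,169) and (244,169). The next tin's top is at (250,204) in the wrist view.

```bash
python3 -c "
from h import *
p=plane('wrist',[[250,203]],.04);print(p);delta(p[0][0],p[0][1]-.002,.013,91)"
```

```text
[[ 0.42608448 -0.2445253   0.04      ]]
pos [ 0.4369 -0.2288  0.1526] yaw 90.4 shift [-16.9  -9.6 139.8] turn [-0.6  0.3 -0.6] w 0.0871 t 17.0 F [ 0.8 -0.2  0.8] q7 [ 0.79  0.3  -0.47  2.01  0.18  0.89  0.23]
```

```bash
python3 -m creep '[[[-18,-12,40],[-0.6,0,-0.6],78],[[-18,-12,90],[-0.6,0,-0.6],78],[[-18,-12,122],[-0.6,0,-0.6],78],[[-18,-12,136],[-0.6,0,-0.6],78],[[-18,-12,139],[-0.6,0,-0.6],78]]'; python3 -m creep '[[[0,0,0],[0,0,0],50],[[0,0,0],[0,0,0],50],[[0,0,0],[0,0,0],50],[[0,0,0],[0,0,0],50]]' 30;python3 -m creep '[[[0,0,-30],[0,0,0],50],[[0,0,-80],[0,0,0],50],[[0,0,-110],[0,0,0],50],[[0,0,-120],[0,0,0],50],[[0,0,-120],[0,0,0],50]]' 40;python3 -c "
from h import *
delta(.653,-.086,.13,91)"
```

```text
time_s: 17.62
position: [0.4247, -0.247, 0.0137]
eef_rot: [0.7, 0.714, -0.001, 0.002]
force: [0.4, -0.0, 0.2]
gripper_width: 0.0781
time_s: 18.12
position: [0.4243, -0.2472, 0.0144]
eef_rot: [0.7, 0.714, -0.002, 0.002]
force: [-3.0, 1.4, 6.8]
gripper_width: 0.0592
time_s: 18.75
position: [0.4242, -0.2467, 0.1343]
eef_rot: [0.7, 0.714, -0.002, 0.002]
force: [-0.4, -0.4, -3.0]
gripper_width: 0.0593
pos [ 0.4242 -0.2467  0.1343] yaw 91.1 shift [156.3 231.8   3.6] turn [0.1 0.3 0.1] w 0.0593 t 18.75 F [-0.4 -0.4 -3. ] q7 [ 0.83  0.31 -0.47  2.04  0.2   0.83  0.27]
```

```bash
python3 -m creep '[[[33,50,0],[0,0,0],50],[[67,100,0],[0,0,0],50],[[100,150,0],[0,0,0],50],[[134,200,0],[0,0,0],50],[[156,231,0],[0,0,0],50]]';python3 -m creep '[[[0,0,0],[0,0,0],50],[[0,0,0],[0,0,0],50]]';python3 -c "
from h import *
snap('wrist','w12')
delta(.653,-.086,.13,91)"
```

```text
time_s: 19.38
position: [0.6533, -0.0831, 0.1307]
eef_rot: [0.699, 0.715, -0.002, 0.001]
force: [-0.5, -0.4, -2.4]
gripper_width: 0.0595
time_s: 19.62
position: [0.6515, -0.0835, 0.1281]
eef_rot: [0.699, 0.715, -0.004, -0.001]
force: [0.1, -0.7, -3.3]
gripper_width: 0.0591
pos [ 0.6515 -0.0844  0.1288] yaw 91.2 shift [-1.6  1.5 -1.2] turn [-0.3  0.2  0.2] w 0.0592 t 19.68 F [ 0.  -0.4 -2.2] q7 [ 0.39  0.57 -0.47  1.65  0.3   1.   -0.16]
```

View pics/w12.png

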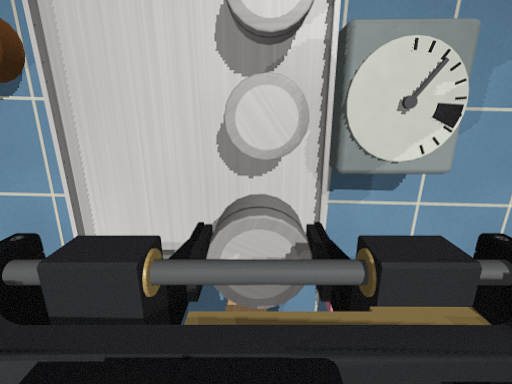

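The needle reads about 0.72 rad (roughly 12 mm) with two tins on the pan. Now lowering the third.

```bash
python3 -m creep '[[[-1,1,25],[0,0,0],50],[[-1,1,48],[0,0,0],50],[[-1,1,60],[0,0,0],50],[[-1,1,67],[0,0,0],50],[[-1,1,69],[0,0,0],50]]';python3 -m creep '[[[0,0,0],[0,0,0],68],[[0,0,0],[0,0,0],68],[[0,0,0],[0,0,0],68],[[0,0,-30],[0,0,0],68],[[0,0,-85],[0,0,0],68]]'; python3 -m creep '[[[0,0,0],[0,0,0],87],[[0,0,0],[0,0,0],87],[[0,0,0],[0,0,0],87]]';  python3 find.py top4;python3 -c "
from h import *
snap('wrist','w13')
delta(.633,-.253,.15,79)"
```

```text
time_s: 20.3
position: [0.6521, -0.0863, 0.0601]
eef_rot: [0.7, 0.714, -0.004, -0.0]
force: [-1.7, -0.1, -0.8]
gripper_width: 0.0593
time_s: 20.92
position: [0.6511, -0.0859, 0.144]
eef_rot: [0.7, 0.714, -0.005, -0.002]
force: [1.0, 0.4, 0.1]
gripper_width: 0.068
time_s: 21.3
position: [0.6501, -0.0861, 0.1426]
eef_rot: [0.7, 0.714, -0.006, -0.003]
force: [0.2, -0.3, -0.1]
gripper_width: 0.0848
box [353. 379.] [ 0.078 -0.312] longaxis deg 89.0 234.0
tin [224. 261.] [0.399 0.044] longaxis deg  258.5
box [122. 259.] [0.402 0.335] longaxis deg 91.0 486.5
box [159. 257.] [0.408 0.228] longaxis deg 86.0 421.5
box [124. 222.] [0.507 0.334] longaxis deg 106.0 434.0
tin [ 89. 206.] [0.552 0.439] longaxis deg  536.0
tin [332. 181.] [ 0.627 -0.268] longaxis deg  232.5
box [166. 181.] [0.629 0.217] longaxis deg 102.0 417.0
pos [ 0.6504 -0.0859  0.1427] yaw 91.2 shift [-166.7  -20.9   -6.4] turn [-0.7  0.3 12.2] w 0.0865 t 21.4 F [-0.2 -0.5 -0.2] q7 [ 0.39  0.56 -0.48  1.63  0.29  1.03 -0.15]
```

View pics/w13.png

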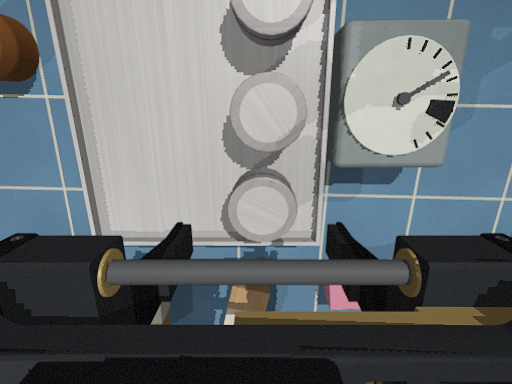

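View pics/top4.png

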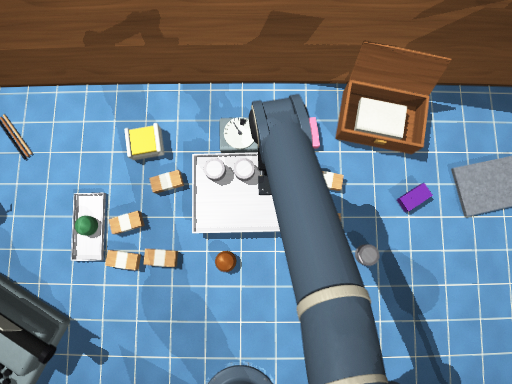

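Three tins are on the pan and the needle is at about 1.06 rad (17.7 mm). Next come the boxes, starting with the orange/white one near (0.513,-0.243).

```bash
python3 -m creep '[[[-40,-35,-5],[0,0,0],87],[[-80,-70,-5],[0,0,0],87],[[-120,-105,-5],[0,0,0],87],[[-135,-133,-5],[0,0,0],87],[[-135,-133,-5],[0,0,0],87]]'; python3 -c "
from h import *
ctrl.capture('wrist')
snap('wrist','w14')
delta(.513,-.243,.005,90)"
```

```text
time_s: 22.02
position: [0.5176, -0.2259, 0.1491]
eef_rot: [0.701, 0.713, -0.007, -0.004]
force: [-0.0, 0.1, 0.2]
gripper_width: 0.087
pos [ 0.5206 -0.2232  0.1497] yaw 91.2 shift [-19.2  -6.2 144.9] turn [-0.7  0.2  1.2] w 0.0873 t 22.12 F [ 0.3 -0.3  0.3] q7 [ 0.7   0.42 -0.48  1.84  0.24  0.95  0.13]
```

View pics/w14.png

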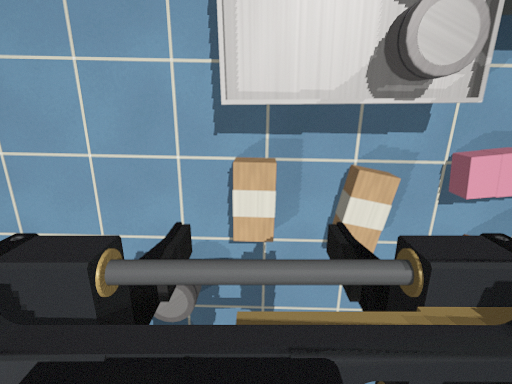

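The target box is centred at (254,201) in orange and white. The pink look-alike at (480,175) is elsewhere.

```bash
python3 -c "
from h import *
p=plane('wrist',[[254,201],[368,209]],.03);print(p);delta(p[0][0],p[0][1],.006,90.5)"
```

```text
[[ 0.51363999 -0.23890286  0.03      ]
 [ 0.6366041  -0.2447937   0.03      ]]
pos [ 0.5206 -0.2232  0.1497] yaw 91.2 shift [-15.1  -5.5 143.9] turn [-0.7  0.2  0.7] w 0.0873 t 22.12 F [ 0.3 -0.3  0.3] q7 [ 0.7   0.42 -0.48  1.84  0.24  0.95  0.13]
```

```bash
python3 -m creep '[[[-17,-6,40],[-0.7,0,0.7],72],[[-17,-6,90],[-0.7,0,0.7],72],[[-17,-5,125],[-0.7,0,0.7],72],[[-17,-5,139],[-0.7,0,0.7],72],[[-17,-5,143],[-0.7,0,0.7],72]]'; python3 -m creep '[[[0,0,0],[0,0,0],35],[[0,0,0],[0,0,0],35],[[0,0,0],[0,0,0],35],[[0,0,0],[0,0,0],35],[[0,0,0],[0,0,0],35]]' 30;python3 -m creep '[[[0,0,-30],[0,0,0],35],[[0,0,-80],[0,0,0],35],[[0,0,-110],[0,0,0],35],[[0,0,-120],[0,0,0],35],[[0,0,-120],[0,0,0],35]]' 35;python3 -c "
from h import *
delta(.521,-.060,.12,91)"
```

```text
time_s: 22.75
position: [0.5151, -0.2398, 0.0065]
eef_rot: [0.704, 0.711, -0.001, 0.001]
force: [1.1, 0.1, 0.2]
gripper_width: 0.0722
time_s: 23.38
position: [0.5146, -0.2402, 0.0071]
eef_rot: [0.704, 0.71, -0.001, 0.001]
force: [-1.8, -0.4, 5.4]
gripper_width: 0.0446
time_s: 24.0
position: [0.5145, -0.2399, 0.1267]
eef_rot: [0.704, 0.71, -0.001, 0.001]
force: [0.1, -0.6, -2.4]
gripper_width: 0.0448
pos [ 0.5145 -0.2399  0.1267] yaw 90.5 shift [179.8   8.2   6.2] turn [-0.   0.2 -0.5] w 0.0448 t 24.0 F [ 0.1 -0.6 -2.4] q7 [ 0.73  0.44 -0.47  1.87  0.26  0.89  0.14]
```

```bash
python3 -m creep '[[[50,4,0],[0,0,0],35],[[100,8,0],[0,0,0],35],[[150,12,0],[0,0,0],35],[[179,13,0],[0,0,0],35],[[179,13,0],[0,0,0],35]]'; python3 -m creep '[[[0,0,0],[0,0,-0.5],35],[[0,0,0],[0,0,-0.5],35]]';python3 -c "
from h import *
snap('wrist','w15')
delta(.527,-.060,.047,91)"
```

```text
time_s: 24.62
position: [0.5248, -0.0575, 0.1245]
eef_rot: [0.702, 0.712, -0.002, -0.001]
force: [0.8, -1.2, -1.7]
gripper_width: 0.0453
time_s: 24.88
position: [0.5242, -0.0586, 0.1236]
eef_rot: [0.699, 0.715, -0.002, -0.001]
force: [-0.3, 0.2, -2.5]
gripper_width: 0.0448
pos [ 0.5244 -0.0587  0.1239] yaw 91.3 shift [-1.2  2.9 76.9] turn [-0.3  0.1  0.3] w 0.0447 t 24.93 F [ 0.  -0.1 -1.4] q7 [ 0.45  0.4  -0.53  1.96  0.26  0.86 -0.19]
```

View pics/w15.png

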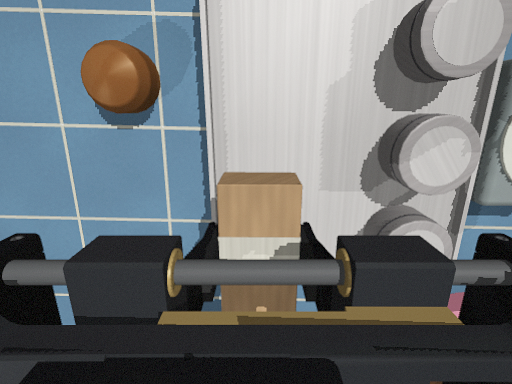

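```bash
python3 -m creep '[[[-1,3,30],[0,0,0],35],[[-1,3,55],[0,0,0],35],[[-1,3,68],[0,0,0],35],[[-1,3,74],[0,0,0],35],[[-1,3,76],[0,0,0],35]]';python3 -m creep '[[[0,0,0],[0,0,0],51],[[0,0,0],[0,0,0],51],[[0,0,0],[0,0,0],51],[[0,0,-30],[0,0,0],52],[[0,0,-85],[0,0,0],52]]'; python3 -m creep '[[[-60,35,0],[0,0,0],75],[[-120,70,0],[0,0,0],75],[[-170,105,0],[0,0,0],75],[[-170,105,0],[0,0,0],75]]';python3 -c "
from h import *
ctrl.capture('wrist')
snap('wrist','w16')
delta(.636,-.245,.047,79)";python3 find.py top5
```

```text
time_s: 25.55
position: [0.5274, -0.0599, 0.0482]
eef_rot: [0.699, 0.715, -0.002, -0.001]
force: [0.1, -0.6, -0.3]
gripper_width: 0.045
time_s: 26.18
position: [0.5262, -0.0598, 0.1327]
eef_rot: [0.699, 0.715, -0.003, -0.003]
force: [2.2, -0.4, 0.2]
gripper_width: 0.0514
time_s: 26.68
position: [0.6359, -0.2331, 0.1314]
eef_rot: [0.702, 0.712, -0.004, -0.002]
force: [-0.4, 1.0, -0.4]
gripper_width: 0.0745
pos [ 0.635  -0.2287  0.1313] yaw 91.1 shift [-16.3   1.5  84.3] turn [-0.5  0.1 12.1] w 0.0747 t 26.77 F [ 0.8  0.6 -0.4] q7 [ 0.59  0.6  -0.46  1.6   0.3   1.03  0.06]
tin [224. 261.] [0.398 0.044] longaxis deg  257.0
box [122. 259.] [0.402 0.336] longaxis deg 91.0 475.0
box [159. 257.] [0.408 0.228] longaxis deg 86.0 424.5
box [124. 222.] [0.507 0.334] longaxis deg 106.0 433.0
tin [ 89. 206.] [0.552 0.439] longaxis deg  514.5
box [166. 181.] [0.629 0.217] longaxis deg 103.0 404.5
```

View pics/w16.png

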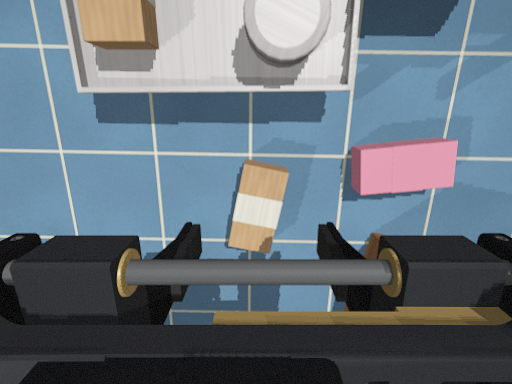

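View pics/top5.png

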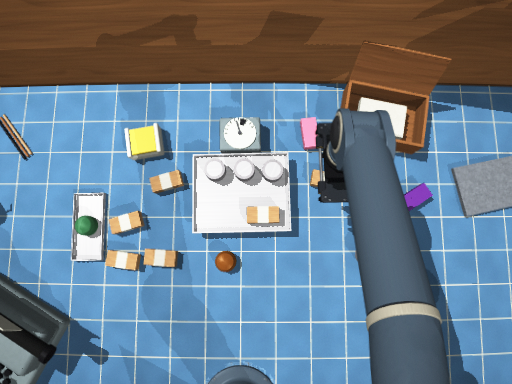

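The box sits at (263,215) on the pan. The next box is at (258,206) in the wrist view, tilted. Before going down I'll check the clearance between the gripper body and the wooden chest.

```bash
python3 -c "
from h import *
print(tri([('top',(337,140)),('scene',(146,215))]), plane('wrist',[[377,235]],.05),plane('top',[[337,140]],.05))
p=plane('wrist',[[258,206]],.03);print(p);
q=plane('wrist',[[247,161],[288,169],[267,250],[230,245]],.03);print(q.mean(0));e=q[0]-q[3]+q[1]-q[2];y=np.degrees(np.arctan2(e[1],e[0]));print(y)
delta(p[0][0],p[0][1],.006,y)"
```

```text
[ 0.75702241 -0.29309985  0.01843222] [[ 0.74739146 -0.26020855  0.05      ]] [[ 0.74618653 -0.28333149  0.05      ]]
[[ 0.63246927 -0.24090609  0.03      ]]
[ 0.63213848 -0.24320684  0.03      ]
79.02067738016007
pos [ 0.6346 -0.2266  0.1315] yaw 91.3 shift [-14.4  -1.2 125.5] turn [-0.5  0.  12.2] w 0.0747 t 26.82 F [0.5 1.5 0.5] q7 [ 0.59  0.6  -0.46  1.6   0.3   1.03  0.06]
```

The margin to the chest is only about 15 mm, so I'll take the free-standing box at (0.408,0.228) instead.

```bash
python3 -m creep '[[[40,-5,-25],[0,0,0],72],[[90,-30,-25],[0,0,0],72],[[140,-60,-25],[0,0,0],72],[[190,-90,-25],[0,0,0],72],[[240,-120,-25],[0,0,0],72]]';  python3 -c "
from h import *
snap('wrist','w17')
delta(.408,.245,.15,86)"
```

```text
time_s: 27.45
position: [0.5067, 0.0142, 0.1581]
eef_rot: [0.698, 0.716, -0.003, -0.003]
force: [0.1, 1.1, 0.5]
gripper_width: 0.0721
pos [0.5017 0.0219 0.1582] yaw 92.1 shift [226.3 -85.5  10.1] turn [-0.8 -0.1  6.1] w 0.072 t 27.5 F [-4.7  5.  -0.3] q7 [ 0.36  0.33 -0.59  1.97  0.22  0.92 -0.3 ]
```

View pics/w17.png

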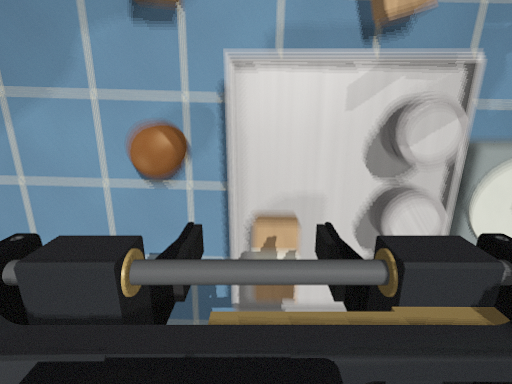

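```bash
python3 -m creep '[[[55,-22,0],[-0.8,0,6],72],[[110,-44,0],[-0.8,0,6],72],[[165,-66,0],[-0.8,0,6],72],[[225,-85,0],[-0.8,0,6],72],[[225,-85,0],[-0.8,0,6],72]]';  python3 -c "
from h import *
ctrl.capture('wrist');snap('wrist','w18')
delta(.408,.228,.006,86)"
```

```text
time_s: 28.12
position: [0.4044, 0.2492, 0.1609]
eef_rot: [0.727, 0.687, 0.002, -0.001]
force: [-0.6, 0.4, 0.6]
gripper_width: 0.072
pos [0.4069 0.2446 0.1602] yaw 86.3 shift [-16.8   2.1 154.2] turn [ 0.  -0.1  0.3] w 0.0716 t 28.23 F [ 0.5 -0.  -0.2] q7 [-0.05  0.29 -0.68  2.03  0.23  0.89 -0.92]
```

View pics/w18.png

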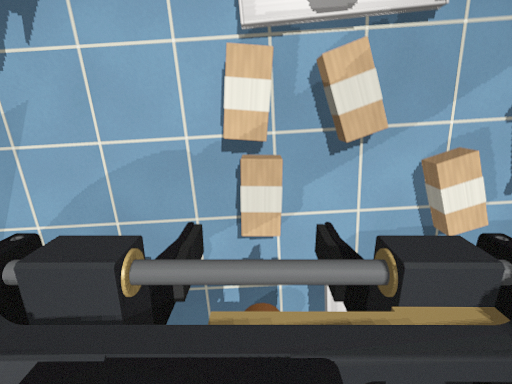

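The next box is at (260,197), aligned with the jaws.

```bash
python3 -c "
from h import *
p=plane('wrist',[[260,197]],.03)[0];print(p);delta(p[0],p[1],.006,86)"; python3 -m creep '[[[-15,2,40],[0,0,0.3],72],[[-15,2,95],[0,0,0.3],72],[[-15,2,135],[0,0,0.3],72],[[-15,2,150],[0,0,0.3],72],[[-15,2,154],[0,0,0.3],72]]';python3 -c "
from h import *
delta(.408,.228,.006,86)"
```

```text
[0.40662651 0.23082979 0.03      ]
pos [0.4069 0.2446 0.1602] yaw 86.3 shift [-14.1   0.6 154.2] turn [ 0.  -0.1  0.3] w 0.0716 t 28.23 F [ 0.5 -0.  -0.2] q7 [-0.05  0.29 -0.68  2.03  0.23  0.89 -0.92]
time_s: 28.85
position: [0.4082, 0.229, 0.006]
eef_rot: [0.731, 0.682, 0.0, -0.0]
force: [0.7, 0.8, -0.0]
gripper_width: 0.072
pos [0.4082 0.229  0.006 ] yaw 86.0 shift [-1.  -0.1  0. ] turn [ 0.  -0.1 -0. ] w 0.072 t 28.85 F [ 0.7  0.8 -0. ] q7 [-0.18  0.52 -0.52  2.17  0.48  0.56 -1.12]
```

```bash
python3 -m creep '[[[0,0,0],[0,0,0],35],[[0,0,0],[0,0,0],35],[[0,0,0],[0,0,0],35],[[0,0,0],[0,0,0],35],[[0,0,0],[0,0,0],35]]' 30;python3 -m creep '[[[0,0,-30],[0,0,0],35],[[0,0,-80],[0,0,0],35],[[0,0,-110],[0,0,0],35],[[0,0,-130],[0,0,0],35],[[0,0,-130],[0,0,0],35]]' 35;python3 -c "
from h import *
delta(.527,.048,.13,91)"
```

```text
time_s: 29.48
position: [0.4082, 0.2292, 0.0066]
eef_rot: [0.731, 0.682, 0.001, -0.0]
force: [-1.8, -0.6, 6.3]
gripper_width: 0.0448
time_s: 30.1
position: [0.4089, 0.2293, 0.1376]
eef_rot: [0.732, 0.682, 0.002, 0.001]
force: [-0.3, 0.7, -2.0]
gripper_width: 0.0447
pos [0.4089 0.2293 0.1376] yaw 86.0 shift [-172.6  130.5    7.7] turn [ 0.2 -0.1 -5. ] w 0.0447 t 30.1 F [-0.3  0.7 -2. ] q7 [-0.03  0.31 -0.68  2.07  0.26  0.84 -0.93]
```

```bash
python3 -m creep '[[[-43,33,0],[0,0,-5],35],[[-86,66,0],[0,0,-5],35],[[-129,98,0],[0,0,-5],35],[[-172,130,0],[0,0,-5],35],[[-172,130,0],[0,0,-5],35]]'; python3 -m creep '[[[0,0,0],[0,0,0],35],[[0,0,0],[0,0,0],35]]';python3 -c "
from h import *
snap('wrist','w19')
delta(.527,.048,.042,91)"
```

```text
time_s: 30.72
position: [0.5276, 0.0432, 0.1356]
eef_rot: [0.704, 0.71, 0.001, 0.0]
force: [-1.0, -0.2, -2.0]
gripper_width: 0.0447
time_s: 30.98
position: [0.5266, 0.0439, 0.1347]
eef_rot: [0.704, 0.71, -0.0, -0.0]
force: [-1.0, 0.1, -0.7]
gripper_width: 0.0444
pos [0.5268 0.0443 0.1351] yaw 90.6 shift [ 3.7  0.2 93.1] turn [ 0.  -0.  -0.4] w 0.0449 t 31.02 F [ 0.7  0.5 -2.2] q7 [ 0.32  0.4  -0.6   1.95  0.28  0.88 -0.42]
```

View pics/w19.png

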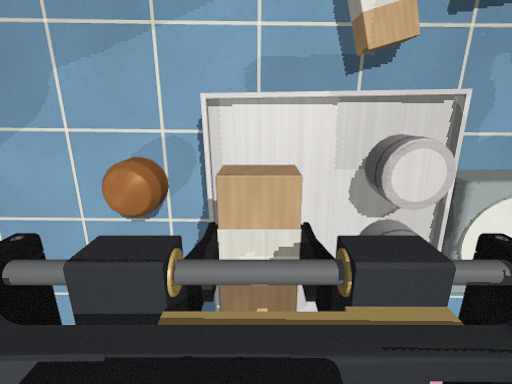

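```bash
python3 -m creep '[[[5,0,35],[0,0,-0.4],35],[[5,0,65],[0,0,-0.4],35],[[5,0,83],[0,0,-0.4],35],[[5,0,90],[0,0,-0.4],35],[[5,0,93],[0,0,-0.4],35]]';python3 -m creep '[[[0,0,0],[0,0,0],51],[[0,0,0],[0,0,0],51],[[0,0,0],[0,0,0],51],[[0,0,-30],[0,0,0],52],[[0,0,-90],[0,0,0],52]]'; python3 -m creep '[[[60,30,-20],[0,0,0],75],[[120,45,-20],[0,0,0],75],[[170,60,-20],[0,0,0],75],[[170,60,-20],[0,0,0],75]]';python3 -c "
from h import *
a=snap('top','top6');cv2.imwrite('pics/dial6.png',cv2.resize(a[110:240,180:300],None,fx=5,fy=4.6,interpolation=cv2.INTER_CUBIC))
b=snap('scene','sc6');cv2.imwrite('pics/dials6.png',cv2.resize(b[150:290,180:320],None,fx=4,fy=4,interpolation=cv2.INTER_CUBIC))
delta(.629,.217,.15,104)"
```

```text
time_s: 31.65
position: [0.5271, 0.0497, 0.0424]
eef_rot: [0.701, 0.713, 0.0, 0.0]
force: [-1.0, -0.1, -0.1]
gripper_width: 0.0448
time_s: 32.28
position: [0.5254, 0.0491, 0.1317]
eef_rot: [0.701, 0.713, -0.001, -0.002]
force: [0.4, 0.1, -0.3]
gripper_width: 0.0517
time_s: 32.78
position: [0.5819, 0.2267, 0.1523]
eef_rot: [0.698, 0.716, 0.001, -0.003]
force: [-0.2, -0.6, -0.4]
gripper_width: 0.0741
pos [0.5822 0.2205 0.1514] yaw 91.1 shift [-4.3 46.8  1.1] turn [ -0.3  -0.  -12.9] w 0.0747 t 32.88 F [-0.   0.1  0.4] q7 [ 0.01  0.53 -0.61  1.71  0.34  1.02 -0.7 ]
```

View pics/dial6.png

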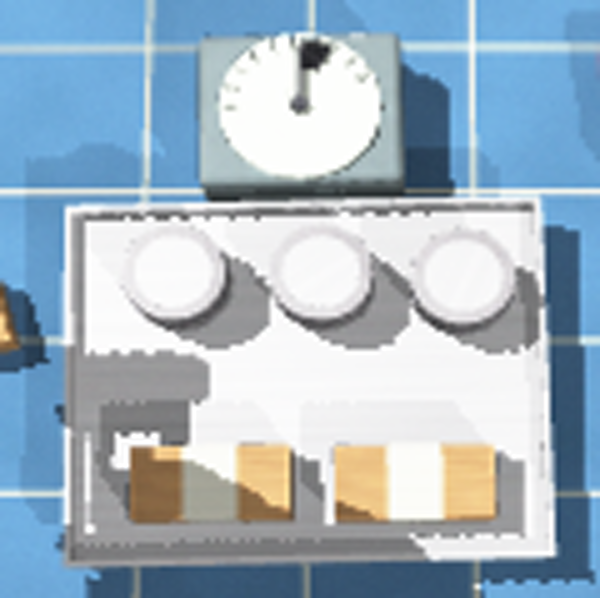

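View pics/dials6.png

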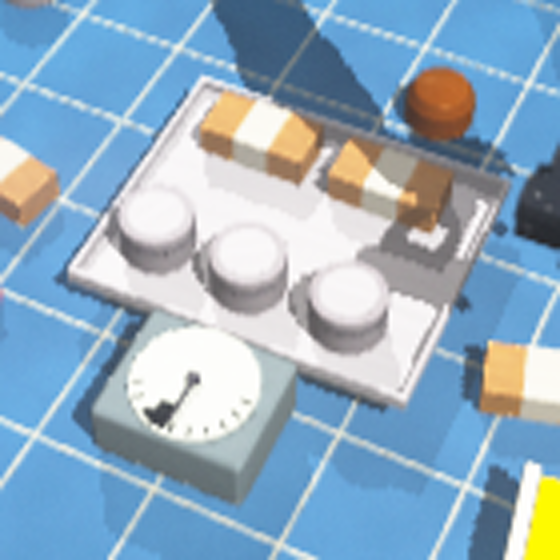

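With two boxes on, the needle sits just short of the band at about 1.58 rad (roughly 26.5 mm). A third box at about 4.5 mm should bring it to roughly 31 mm. I'll look at the left box.

```bash
python3 -m creep '[[[12,46,0],[0,0,-10],75],[[12,46,0],[0,0,-13],75],[[12,46,0],[0,0,-13],75],[[12,46,0],[0,0,-13],75]]'; python3 -c "
from h import *
ctrl.capture('wrist');snap('wrist','w20')
delta(.629,.217,.006,104)"
```

```text
time_s: 33.38
position: [0.6277, 0.2319, 0.1512]
eef_rot: [0.616, 0.788, -0.002, -0.002]
force: [-0.7, -0.6, -0.3]
gripper_width: 0.0748
pos [0.6277 0.2326 0.1514] yaw 104.0 shift [-15.4  -1.9 145.4] turn [-0.3 -0.   0. ] w 0.0754 t 33.48 F [ 0.5  0.4 -0. ] q7 [ 0.01  0.61 -0.64  1.59  0.4   1.08 -0.49]
```

View pics/w20.png

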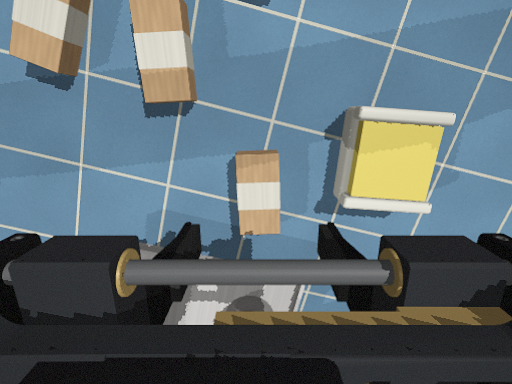

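The box is at (258,194), aligned, and the dispenser's near edge at column 340 is clear of the fingers.

```bash
python3 -c "
from h import *
p=plane('wrist',[[258,195]],.03)[0];print(p);delta(p[0],p[1],.006,104)"; python3 -m creep '[[[-14,-2,40],[0,0,0],70],[[-14,-2,90],[0,0,0],70],[[-14,-2,126],[0,0,0],70],[[-14,-2,141],[0,0,0],70],[[-14,-2,145],[0,0,0],70]]';python3 -m creep '[[[0,0,0],[0,0,0],35],[[0,0,0],[0,0,0],35],[[0,0,0],[0,0,0],35],[[0,0,0],[0,0,0],35],[[0,0,0],[0,0,0],35]]' 30;python3 -m creep '[[[0,0,-30],[0,0,0],35],[[0,0,-80],[0,0,0],35],[[0,0,-110],[0,0,0],35],[[0,0,-130],[0,0,0],35],[[0,0,-130],[0,0,0],35]]' 35;python3 -c "
from h import *
delta(.590,.038,.13,91)"
```

```text
[0.62803983 0.22362537 0.03      ]
pos [0.6277 0.2326 0.1514] yaw 104.0 shift [ -8.8  -1.2 145.4] turn [-0.3 -0.   0. ] w 0.0754 t 33.48 F [ 0.5  0.4 -0. ] q7 [ 0.01  0.61 -0.64  1.59  0.4   1.08 -0.49]
time_s: 34.1
position: [0.6285, 0.2185, 0.0064]
eef_rot: [0.616, 0.788, -0.002, -0.002]
force: [0.2, 0.2, 0.4]
gripper_width: 0.0699
time_s: 34.72
position: [0.6292, 0.2187, 0.0074]
eef_rot: [0.616, 0.788, -0.001, -0.001]
force: [-1.6, -0.4, 5.0]
gripper_width: 0.0447
time_s: 35.35
position: [0.63, 0.219, 0.1381]
eef_rot: [0.616, 0.788, -0.0, -0.001]
force: [-0.0, 0.0, -1.2]
gripper_width: 0.0444
pos [0.63   0.219  0.1381] yaw 104.0 shift [-165.9  -82.6    8.1] turn [-0.1 -0.  13. ] w 0.0444 t 35.35 F [-0.   0.  -1.2] q7 [ 0.03  0.62 -0.64  1.61  0.41  1.05 -0.48]
```

I'll stack it on the second box, which leaves full clearance for the fingers.

```bash
python3 -c "
from h import *
delta(.527,.049,.13,91)"; python3 -m creep '[[[-37,-36,0],[0,0,5],35],[[-74,-72,0],[0,0,10],35],[[-110,-108,0],[0,0,13],35],[[-140,-139,0],[0,0,13],35],[[-140,-139,0],[0,0,13],35]]'; python3 -c "
from h import *
delta(.527,.049,.13,91)"
```

```text
pos [0.63   0.219  0.1381] yaw 104.0 shift [-140.  -141.     8.2] turn [-0.1 -0.  13. ] w 0.0444 t 35.35 F [-0.   0.  -1.2] q7 [ 0.03  0.62 -0.64  1.61  0.41  1.05 -0.48]
time_s: 35.98
position: [0.526, 0.045, 0.136]
eef_rot: [0.703, 0.711, -0.004, -0.001]
force: [0.1, 0.4, -0.8]
gripper_width: 0.045
pos [0.526 0.045 0.136] yaw 90.7 shift [4. 1. 6.] turn [-0.4  0.2 -0.3] w 0.045 t 35.98 F [ 0.1  0.4 -0.8] q7 [ 0.33  0.4  -0.62  1.94  0.3   0.9  -0.43]
```

```bash
python3 -m creep '[[[4,1,20],[0,0,0],35],[[4,1,45],[0,0,0],35],[[4,1,58],[0,0,0],35],[[4,1,64],[0,0,0],35],[[4,1,66],[0,0,0],35]]';python3 -c "
from h import *
snap('wrist','w21');snap('scene','sc7')
delta(.527,.049,.069,91)"
```

```text
time_s: 36.6
position: [0.5268, 0.0493, 0.0699]
eef_rot: [0.703, 0.712, -0.003, -0.001]
force: [0.7, -0.7, -2.0]
gripper_width: 0.0445
pos [0.527  0.0491 0.0704] yaw 90.7 shift [-0.1  0.   1.4] turn [-0.3  0.2 -0.3] w 0.0453 t 36.7 F [-0.3 -0.  -1.9] q7 [ 0.28  0.49 -0.58  1.99  0.38  0.77 -0.51]
```

View pics/w21.png

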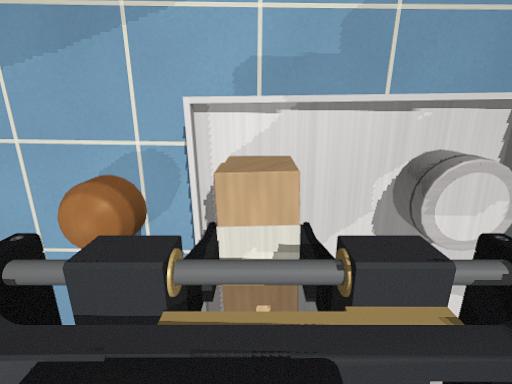

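The box is still hanging (force -2 N), so I'll go a little lower before releasing.

```bash
python3 -m creep '[[[0,0,2],[0,0,0],35],[[0,0,3],[0,0,0],35],[[0,0,3],[0,0,0],35]]'; python3 -m creep '[[[0,0,0],[0,0,0],52],[[0,0,0],[0,0,0],52],[[0,0,0],[0,0,0],52],[[0,0,0],[0,0,0],52],[[0,0,-30],[0,0,0],55]]'; python3 -m creep '[[[0,0,-60],[0,0,0],55],[[0,0,-100],[0,0,0],60],[[50,-40,-100],[0,0,0],60],[[110,-60,-100],[0,0,0],60],[[170,-60,-100],[0,0,0],60]]';python3 -c "
from h import *
a=snap('top','top7');cv2.imwrite('pics/dial7.png',cv2.resize(a[110:240,180:300],None,fx=5,fy=4.6,interpolation=cv2.INTER_CUBIC))
b=snap('scene','sc8');cv2.imwrite('pics/dials8.png',cv2.resize(b[150:290,180:320],None,fx=4,fy=4,interpolation=cv2.INTER_CUBIC))
delta(.5,.25,.2,90)"
```

```text
time_s: 37.08
position: [0.5274, 0.0492, 0.0677]
eef_rot: [0.703, 0.711, -0.003, -0.001]
force: [0.5, 0.7, -0.8]
gripper_width: 0.0448
time_s: 37.7
position: [0.5258, 0.0488, 0.0962]
eef_rot: [0.703, 0.711, -0.005, -0.002]
force: [0.0, 0.4, 0.0]
gripper_width: 0.0537
time_s: 38.33
position: [0.4634, 0.2191, 0.1968]
eef_rot: [0.703, 0.711, -0.005, -0.002]
force: [1.3, -0.4, -0.3]
gripper_width: 0.0601
pos [0.4625 0.2266 0.1975] yaw 91.4 shift [22.5 38.  -2.8] turn [-0.5 -0.1  1.4] w 0.06 t 38.42 F [-0.7 -0.2  0.4] q7 [ 0.08  0.32 -0.74  1.9   0.25  1.02 -0.75]
```

View pics/dial7.png

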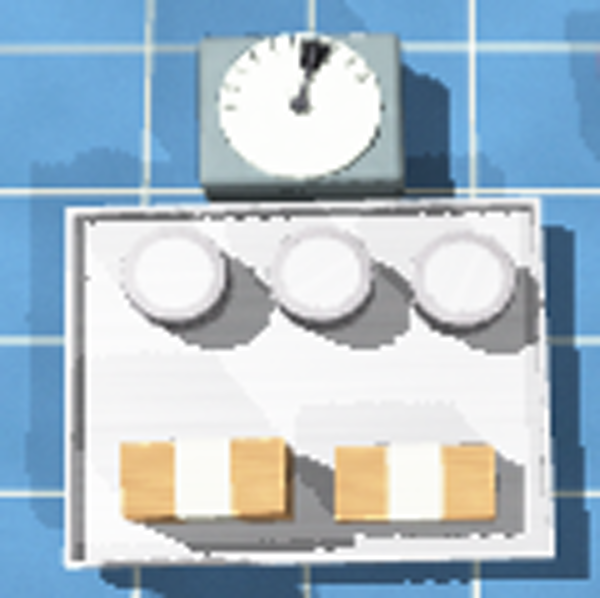

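View pics/dials8.png

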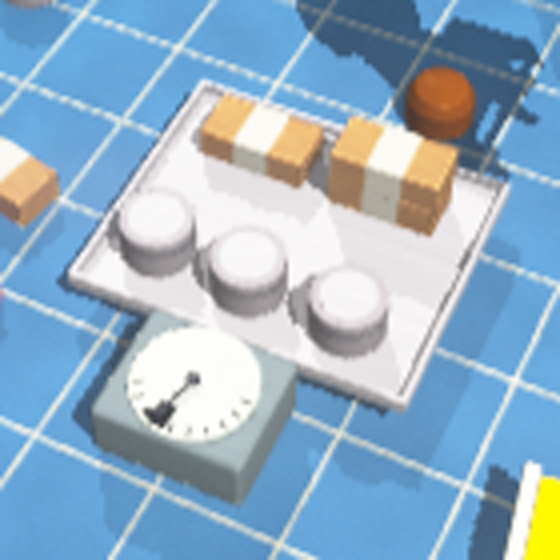

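View pics/top7.png

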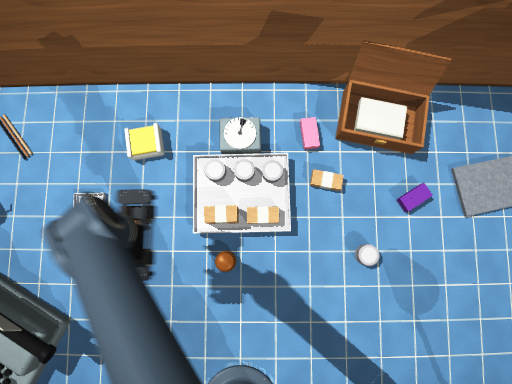

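The needle lies inside the black band. I'll take one closer wrist view to measure the margin and confirm the tray.

```bash
python3 -m creep '[[[-48,37,-10],[0,0,0],60],[[-96,74,-20],[0,0,0],60],[[-144,111,-20],[0,0,0],60],[[-192,148,-20],[0,0,0],60],[[-235,185,-20],[0,0,0],60]]';python3 -m creep '[[[-45,35,0],[0,0,0],60],[[-55,40,0],[0,0,0],60],[[-55,40,0],[0,0,0],60]]';python3 -c "
from h import *
ctrl.capture('wrist')
a=snap('wrist');x,y=proj('wrist',[[.765,.004,.056]])[0].astype(int);print(x,y)
cv2.imwrite('pics/w22.png',a);y0=max(0,y-80);x0=max(0,x-80)
cv2.imwrite('pics/dial9.png',cv2.resize(a[y0:y0+160,x0:x0+160],None,fx=3.7,fy=3.7,interpolation=cv2.INTER_CUBIC))
snap('top','top8')
c=[(u+x0,v+y0) for u,v in []]
delta(.7,-.07,.22)"
```

```text
time_s: 39.05
position: [0.6543, -0.0068, 0.2151]
eef_rot: [0.699, 0.715, -0.002, -0.004]
force: [0.4, 0.5, 0.5]
gripper_width: 0.0599
time_s: 39.42
position: [0.6952, -0.0617, 0.2138]
eef_rot: [0.7, 0.715, -0.003, -0.005]
force: [-0.6, -0.1, -0.3]
gripper_width: 0.0603
324 126
pos [ 0.6947 -0.0584  0.215 ] yaw 91.5 shift [-11.7   4.9  -5.1] turn [-0.5 -0.2  0. ] w 0.0601 t 39.58 F [-0.2 -0.2 -1.5] q7 [ 0.4   0.58 -0.59  1.45  0.33  1.22 -0.2 ]
```

View pics/dial9.png

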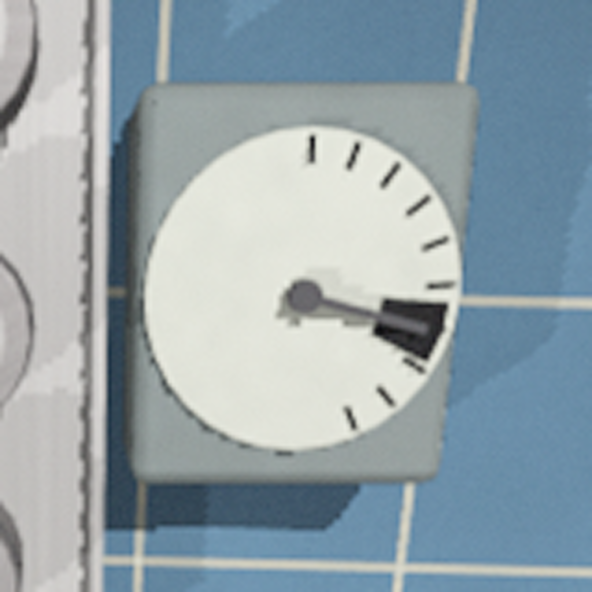

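View pics/top8.png

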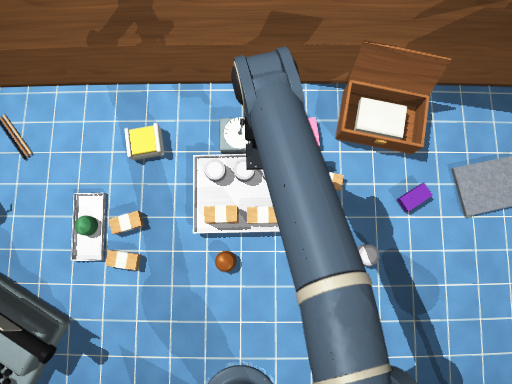

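The needle rests in the middle of the black band, the paperweight is in the tray at (87,225), and the brown paperweight at (226,261) and the dispenser at (145,140) have not moved. The arm touches nothing, so I'm handing in.

```bash
python3 -c "
from station import ctrl
print(ctrl.close_job())"
```

```text
the job is handed in; nothing more can be done
None
```

The parcel is made up and the job is handed in, at about 40 s of the 208 s allowed. `close_job` gives no verdict, so success rests on my own checks.

**What I did:** I moved the green paperweight from the pan to the pen tray. I then put three tins in a row on the pan, leaving the fourth on the desk. Last I added three orange/white staple boxes one at a time, two on the pan floor and one stacked.

**Last checks:**
- **Needle:** the close wrist view shows it at rest near the middle of the black band. The estimated sink was about 18 mm with the tins alone and about 26.5 mm with two boxes, just short of the band.
- **Left in place:** in the final pictures the brown paperweight and the dispenser sit at the same pixels as at the start. I never reached for the pink or purple look-alikes.
- **Fourth tin:** it was still on the desk, well away from the pan.
- **Arm:** it stood clear of everything, with wrist force near zero.

**Disagreements:** positions from the top and wrist cameras differed by up to about 7 mm, and I allowed for that in the grasps. I saw no knock to any object and no grip slip.

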